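Reload the lock-pin endurance tester

TASK

Unlock every used orange pin in the tester with a quarter turn, take it out and put it in the red tray, and load every blue pin from the rack into a free slot of the tester: T-head lengthwise through the slot until its collar sits flat on the plate, then a quarter turn to lock it crosswise. When all that is done, press the green start button fully down and let it come up again, and do not disturb the bottle, the can or the screwdriver.

Things in the scene. Friction and masses are not known exactly. Their poses are not given: they have to be found in the camera images.
- tester: Fixed tester: grey block 190 by 190 mm, aluminium top plate (10 mm thick, top at 75 mm, hollow below) with four through slots (stations), each 50 mm along the tester's x by 19 mm. Origin at the bench under the plate's centre; x points away from the console, a 75 by 150 mm, 40 mm high box on its -x side with the start button.
- station0 (a point): Centre of slot 0 in the tester's plate, at the plate's top face (tester x = -40 mm, y = 40 mm); axes as the tester's, the slot's long side along x. A pin sitting fully home has its origin here.
- station1 (a point): Centre of slot 1 in the tester's plate, at the plate's top face (tester x = -40 mm, y = -40 mm); axes as the tester's, the slot's long side along x. A pin sitting fully home has its origin here.
- station2 (a point): Centre of slot 2 in the tester's plate, at the plate's top face (tester x = 40 mm, y = 40 mm); axes as the tester's, the slot's long side along x. A pin sitting fully home has its origin here.
- station3 (a point): Centre of slot 3 in the tester's plate, at the plate's top face (tester x = 40 mm, y = -40 mm); axes as the tester's, the slot's long side along x. A pin sitting fully home has its origin here.
- start (a joint): Green spring push button, 32 mm across, on the console. Value in m: 0 released, 0.007 fully down; it is pressed straight down, needs about 4 N to go fully down, and springs back.
- start_top (a point): Centre of the button's top face (63 mm above the bench when released).
- rack: Fixed plywood rack, 180 (x) by 190 (y) mm, top at 55 mm, in which the new pins hang by their collars, pin x along the rack's y. Origin at the bench under its centre. Four slots at x = +-40, y = +-40 mm, each 52 mm along y by 22 mm along x; plate 8 mm thick, hollow below.
- tray: Loose open red plastic tray for used pins, outside 200 (x) by 170 (y) by 45 mm, wall and floor 5 mm, 0.7 kg. Origin in the centre of its underside.
- new0: T-head lock pin, blue grip, 0.18 kg. Origin: on its axis, underside of the 36 mm wide, 6 mm thick collar; z up. Below: shank 14 mm wide; T-head 42 (x) by 14 (y) mm at z -36 to -24 mm, nose 36 by 9 to -40. Above: flat upright grip 40 (x) by 14 (y) mm, z 6 to 50. New; starts upright in the rack. 3 or 4 are present (None if absent).
- new1: T-head lock pin, blue grip, 0.18 kg. Origin: on its axis, underside of the 36 mm wide, 6 mm thick collar; z up. Below: shank 14 mm wide; T-head 42 (x) by 14 (y) mm at z -36 to -24 mm, nose 36 by 9 to -40. Above: flat upright grip 40 (x) by 14 (y) mm, z 6 to 50. New; starts upright in the rack. 3 or 4 are present (None if absent).
- new2: T-head lock pin, blue grip, 0.18 kg. Origin: on its axis, underside of the 36 mm wide, 6 mm thick collar; z up. Below: shank 14 mm wide; T-head 42 (x) by 14 (y) mm at z -36 to -24 mm, nose 36 by 9 to -40. Above: flat upright grip 40 (x) by 14 (y) mm, z 6 to 50. New; starts upright in the rack. 3 or 4 are present (None if absent).
- new3: T-head lock pin, blue grip, 0.18 kg. Origin: on its axis, underside of the 36 mm wide, 6 mm thick collar; z up. Below: shank 14 mm wide; T-head 42 (x) by 14 (y) mm at z -36 to -24 mm, nose 36 by 9 to -40. Above: flat upright grip 40 (x) by 14 (y) mm, z 6 to 50. New; starts upright in the rack. 3 or 4 are present (None if absent).
- old0: T-head lock pin, orange grip, 0.18 kg. Origin: on its axis, underside of the 36 mm wide, 6 mm thick collar; z up. Below: shank 14 mm wide; T-head 42 (x) by 14 (y) mm at z -36 to -24 mm, nose 36 by 9 to -40. Above: flat upright grip 40 (x) by 14 (y) mm, z 6 to 50. Used; starts locked in a slot, pin x along the tester's y; a quarter turn either way frees it. 2 or 3 are present.
- old1: T-head lock pin, orange grip, 0.18 kg. Origin: on its axis, underside of the 36 mm wide, 6 mm thick collar; z up. Below: shank 14 mm wide; T-head 42 (x) by 14 (y) mm at z -36 to -24 mm, nose 36 by 9 to -40. Above: flat upright grip 40 (x) by 14 (y) mm, z 6 to 50. Used; starts locked in a slot, pin x along the tester's y; a quarter turn either way frees it. 2 or 3 are present.
- old2: T-head lock pin, orange grip, 0.18 kg. Origin: on its axis, underside of the 36 mm wide, 6 mm thick collar; z up. Below: shank 14 mm wide; T-head 42 (x) by 14 (y) mm at z -36 to -24 mm, nose 36 by 9 to -40. Above: flat upright grip 40 (x) by 14 (y) mm, z 6 to 50. Used; starts locked in a slot, pin x along the tester's y; a quarter turn either way frees it. 2 or 3 are present.
- old3: T-head lock pin, orange grip, 0.18 kg. Origin: on its axis, underside of the 36 mm wide, 6 mm thick collar; z up. Below: shank 14 mm wide; T-head 42 (x) by 14 (y) mm at z -36 to -24 mm, nose 36 by 9 to -40. Above: flat upright grip 40 (x) by 14 (y) mm, z 6 to 50. Used; starts locked in a slot, pin x along the tester's y; a quarter turn either way frees it. 2 or 3 are present.
- spray: Bystander: bottle, 56 mm across, 130 mm tall. Origin in the centre of its underside.
- tin: Bystander: grey can, 70 mm across, 90 mm tall. Origin in the centre of its underside.
- driver: Bystander: screwdriver lying on the bench beyond the tester. Its x runs from handle to tip.
Mind the look-alikes: they are no part of the job. What is shaped like the new3 but purple is not meant. What is shaped like the old0 but turquoise is not meant.

How it is judged:
By the outcome, as a careful person would: the job done as asked, in the order asked, and still so for the second after the job is handed in, with the robot touching nothing.
Of new0, new1, new2, new3 only 3 to 4 are there at a start; the rules pass over those that are not, and their reading is None.
Of old0, old1, old2, old3 only 2 to 3 are there at a start; the rules pass over those that are not, and their reading is None.
At some moment in a run one of tray may be knocked a few centimetres aside while the robot is not near it.
Once in a run the grip may slacken for a moment while it holds something.
It also fails if it takes over 210 s, if anything falls off the work surface, if the arm or the gripper's body presses on something with over 40 N, if the wrist force passes 120 N, or if a joint passes its speed limit or range.

ROBOT

A 6-joint arm with a two-finger parallel gripper is mounted at the origin on the work surface. World frame = base frame: x ahead of the robot, y to its left, z up, the work surface at z = 0. Lengths are in m, angles in degrees, forces in N, time in s.
With the tool pointing down it reaches from about 0.375 to 0.9 m from the base axis. Payload 3.1 kg.
Tool frame: the origin (TCP) lies midway between the tips of the shut fingers; the grasp point (between the pads) lies 19 mm behind it; z points along the fingers, y is the direction in which the jaws open and shut (so a half turn about z gives the same grasp; the last joint's range is limited). The gripper opens to 87 mm and grips with 3 to 60 N. Pads are 19 mm wide; open, the fingers measure 117 mm over their backs; the gripper's body (75 mm by 190 mm) begins 51 mm behind the grasp point.
Start: joints at [-79.842, 30.224, 82.088, -0, 67.689, -10.227], TCP at [0.218, -0.586, 0.223] pointing down, gripper open.
Joint ranges: [-176.69, 176.69], [-43.24, 126.21], [12.49, 139.97], [-82, 262], [0, 151.66], [-163.58, 163.58]. Speed limits (degrees/s): [159.86, 159.86, 180, 180, 180, 180].

INTERFACE

Orientations are given as a 3x3 rotation matrix whose columns are the frame's x, y, z axes.
In Python, from rig import status, vision, bot, models gives the robot as it stands.
- The arm moves only by the tool send_rows, never from a script. Its argument "moves" is a list of rows, each a list of 7 numbers: the shift along the tool's x, y, z in units of 25 mm (1.0 is 25 mm), then the turn, a rotation vector about the tool's x, y, z in units of 10 degrees (1.0 is 10 degrees), then the closure, from -1 (fully open) to 1 (shut), so that 0 is half open. In form: [[dx, dy, dz, rx, ry, rz, hand], ...]. A call has 1 to 12 rows; each row shifts and turns the commanded pose from where the row before left it, along the tool's axes as they then stand; what a row does not reach is not made up. A row lasts 1/8 s, in which the tool goes at most 62.5 mm and 10.7 degrees, less where a joint would pass 70% of its speed; a pose out of reach is approached as far as the arm can. A call is refused whole if a number of a shift passes 1 or a number of a turn 1, either way. A call with a gripper value outside its range is refused whole. The fingers move at their own pace and stop on an object; the grip force is fixed at half the most. Time passes only in rows, so rows that do not move let the fingers close. It gives the time, the measured TCP pose, the force and the opening at its end, in the units of the state.
- status.read_state(): the state, without advancing time (a new reading comes with each control period).
- vision.capture(name): name is "scene" or "top" or "wrist"; returns a dict with "img" (480x640x3 uint8, red, green, blue), "depth" (480x640 float32, m along the optical axis (not along the pixel's ray), 0 where there is no reading), "fx", "fy", "cx", "cy" (pixels), "distortion" ([k1, k2, p1, p2, k3] as OpenCV has them; the pictures are not rectified), "pose" (4x4, takes a point from camera to world coordinates); the wrist camera has in their place "hand_eye" (4x4, takes a point from camera to tool coordinates, whose origin is the TCP and whose axes are the flange's). Camera axes: x right, y up, looking along -z (the intrinsics and any distortion apply to the point x, -y, -z); pixel columns grow to the right and rows downward; lengths in m; the calibration is good to about 2 mm. A picture is of the moment at which its call begins: read the wrist's pose just before it.
- bot.hand_in(): hands the job in, once; it reports no verdict.
Trained networks look in the newest picture that a camera, given by its name, has taken for a name from the list of things; names that differ only in an ending like _2 or _b are one class to them, and where a whole thing is asked for, a point or a joint stands for the part that bears it (a point fixed in the world has none). Each returns a list of dicts, best first, with "confidence" (0 to 1); they miss things now and then, are a little off and sometimes report something else, mostly with a low value. They report only what shows in the picture. A call takes as long as a camera call. They do not tell look-alikes from the thing itself.
- models.masks_of(camera, name): "mask" (480x640 bool, what is visible of it) and "extent" ([left, top, right, bottom] in pixels, round what is visible of it).
- models.landmark_of(camera, name): "point" ([column, row] in pixels: a listed point, or the origin of a listed thing).
The state is a dict: "time_s": time; "joint_positions": joint angles; "qvel": joint speeds; "tau": joint torques, N m; "position": TCP position; "tcp_rot": TCP orientation; "force": force on the tool from outside, world axes, zero at the start; "moment": the same for the moment, N m; "opening": opening from 0.0 (shut) to 1.0 (fully open).
Only numpy, scipy, OpenCV 4.12 (cv2) and the standard library are available. Lean on these libraries where they do the work, as an engineer would, in place of code of your own. Each camera call takes 0.05 s, during which the arm holds its last target.

## Working session

There is one attempt and no reset: what is moved stays moved. The work goes in short steps, Python scripts to look and compute and a tool call to move; the robot and the scene stay as the last step left them, time stands still between calls to the robot, and variables do not carry over. Pictures are saved under pics/ and viewed, and the job is handed in when it is done.

Besides the shell and the picture viewer there is one more tool, called after "Call:" by a JSON object that holds its "op" and its "data", one argument or row to a line. send_rows: Moves the arm, as the interface text tells. Its arguments: {"type":"object","properties":{"moves":{"type":"array"}},"required":["moves"]}

```bash
ls; mkdir -p pics; cat > h.py <<'E'
import numpy as np, cv2
from rig import status, vision, bot, models
def K(c): return np.array([[c['fx'],0,c['cx']],[0,c['fy'],c['cy']],[0,0,1]],float)
def save(c,n): cv2.imwrite('pics/'+n+'.png',cv2.cvtColor(c['img'],cv2.COLOR_RGB2BGR))
def cam(name):
    s=status.read_state(); c=vision.capture(name)
    if 'pose' not in c:
        T=np.eye(4);T[:3,:3]=s['tcp_rot'];T[:3,3]=s['position'];c['pose']=T@np.array(c['hand_eye'])
    c['pose']=np.array(c['pose']);return c
def rays(c,px):
    px=np.array(px,float).reshape(-1,1,2)
    u=cv2.undistortPoints(px,K(c),np.array(c['distortion'],float))[:,0]
    d=np.c_[u[:,0],-u[:,1],-np.ones(len(u))]
    return d@c['pose'][:3,:3].T, c['pose'][:3,3]
def atz(c,px,z):
    d,o=rays(c,px); return o+d*((z-o[2])/d[:,2])[:,None]
def proj(c,P):
    P=np.array(P,float).reshape(-1,3); q=(P-c['pose'][:3,3])@c['pose'][:3,:3]
    q=q*[1,-1,-1]
    return cv2.projectPoints(q,np.zeros(3),np.zeros(3),K(c),np.array(c['distortion'],float))[0][:,0]
def cloud(c):
    v,u=np.mgrid[0:480,0:640]; d,o=rays(c,np.c_[u.ravel(),v.ravel()])
    P=o+d*c['depth'].ravel()[:,None]; P[c['depth'].ravel()<=0]=np.nan
    return P.reshape(480,640,3)
E
python3 - <<'E'
from h import *
s=status.read_state();print({k:np.round(v,3).tolist() for k,v in s.items()})
for n in ['scene','top','wrist']:
    c=cam(n);save(c,n+'0');print(n,c['pose'].round(3).tolist(),c['fx'],c['distortion'])
E
```

```text
pics
{'time_s': 0.0, 'joint_positions': [-79.842, 30.278, 82.156, 0.001, 67.69, -10.227], 'qvel': [0.017, 0.018, 0.044, -0.055, 0.037, -0.011], 'tau': [-0.002, -44.005, -17.66, 0.063, 0.058, -0.0], 'position': [0.218, -0.585, 0.222], 'tcp_rot': [[0.937, 0.348, -0.0], [0.348, -0.937, 0.002], [0.0, -0.002, -1.0]], 'force': [-0.684, -0.318, -0.784], 'moment': [0.026, 0.026, 0.042], 'opening': 0.999}
scene [[-0.336, -0.658, 0.674, 1.217], [0.942, -0.241, 0.234, 0.226], [0.009, 0.713, 0.701, 0.749], [0.0, 0.0, 0.0, 1.0]] 494.83606300562667 [-0.0435772  0.         0.         0.         0.       ]
top [[0.009, 0.99, -0.142, 0.461], [-1.0, 0.009, 0.001, -0.016], [0.002, 0.142, 0.99, 1.164], [0.0, 0.0, 0.0, 1.0]] 462.8529568555113 [0.0356073 0.        0.        0.        0.       ]
wrist [[0.348, 0.899, 0.268, 0.29], [-0.938, 0.334, 0.097, -0.558], [-0.002, -0.285, 0.959, 0.385], [0.0, 0.0, 0.0, 1.0]] 347.76332692585913 [0.00202388 0.         0.         0.         0.        ]
```

View pics/top0.png

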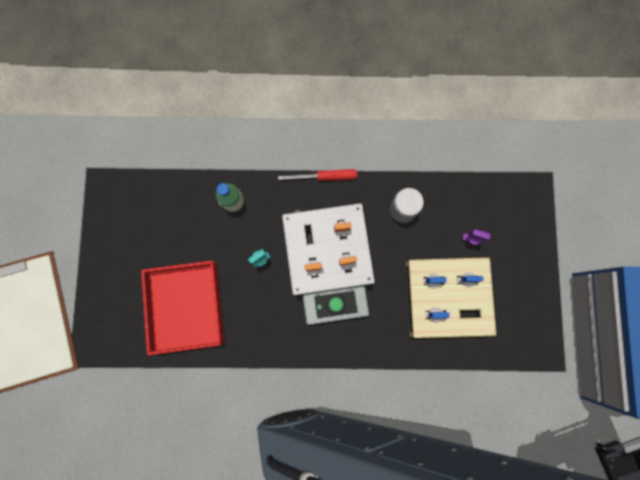

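View pics/scene0.png

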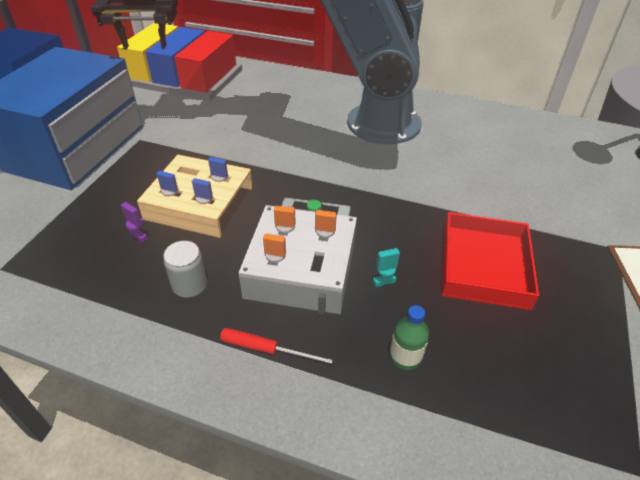

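```bash
cat > m.py <<'E'
from h import *
def blob(c,lo,hi,amin=30):
    hsv=cv2.cvtColor(c['img'],cv2.COLOR_RGB2HSV)
    m=cv2.inRange(hsv,lo,hi); n,l,st,ce=cv2.connectedComponentsWithStats(m)
    return [l==i for i in range(1,n) if st[i,4]>=amin]
COL={'orange':((5,140,120),(18,255,255)),'blue':((108,130,60),(122,255,255)),'green':((50,120,60),(80,255,255)),'red':((0,150,80),(4,255,255))}
def grips(c,P,zlo,zhi,col):
    out=[]
    for m in blob(c,*COL[col]):
        p=P[m]; p=p[~np.isnan(p[:,0])]; q=p[(p[:,2]>zlo)&(p[:,2]<zhi)]
        if len(q)<6: continue
        (x,y),(w,h),a=cv2.minAreaRect((q[:,:2]*1000).astype(np.float32))
        out.append((len(p),len(q),np.round([x,y,w,h,a],1),q.max(0).round(3)))
    return out
E
python3 - <<'E'
from m import *
for n in ['top','scene']:
    c=cam(n);P=cloud(c)
    print(n)
    for r in grips(c,P,.11,.14,'orange'): print('or',r)
    for r in grips(c,P,.09,.12,'blue'): print('bl',r)
    for m in blob(c,*COL['green']):
        p=P[m];print('gr',m.sum(),np.nanmedian(p,0).round(3), np.c_[np.where(m)][:,::-1].mean(0))
    for k in ['tester','rack','tray','station0','station1','station2','station3','start_top','old0','new0','tin','spray','driver']:
        r=models.landmark_of(n,k)
        for d in r[:4]:
            u,v=np.round(d['point']).astype(int); z={'s':.075,'o':.075,'n':.055}.get(k[0],0)
            if k=='start_top': z=.063
            if k=='spray': z=0
            print(k,round(d['confidence'],2),(u,v),atz(c,d['point'],z)[0].round(3),P[v,u].round(3))
E
```

```text
top
or (77, 77, array([640.3, -54.7,  11.3,  33.1,   7.1]), array([ 0.646, -0.039,  0.129]))
or (77, 77, array([562.5, -66.4,  11.1,  33.2,  11. ]), array([ 0.571, -0.05 ,  0.129]))
or (75, 74, array([547.7,  10.4,  10.9,  31.7,   8.3]), array([0.554, 0.026, 0.129]))
bl (84, 81, array([ 524.7, -354.4,   35.4,    9.3,   89.9]), array([ 0.529, -0.337,  0.11 ]))
bl (81, 79, array([ 5.214e+02, -2.715e+02,  9.400e+00,  3.460e+01,  5.000e-01]), array([ 0.526, -0.254,  0.109]))
bl (84, 81, array([ 444. , -275.4,   11.2,   34.1,    0.9]), array([ 0.45 , -0.258,  0.109]))
gr 134 [ 0.465 -0.043  0.063] [335.75373134 304.08208955]
tester 0.94 (np.int64(325), np.int64(253)) [ 0.592 -0.016  0.   ] [ 0.584 -0.016  0.075]
rack 0.77 (np.int64(444), np.int64(298)) [ 0.482 -0.315  0.   ] [ 0.482 -0.299  0.058]
tray 0.57 (np.int64(187), np.int64(305)) [0.461 0.324 0.   ] [0.46  0.323 0.006]
station0 0.96 (np.int64(308), np.int64(234)) [0.63  0.024 0.075] [ 0.641  0.027 -0.   ]
station0 0.79 (np.int64(348), np.int64(260)) [ 0.568 -0.07   0.075] [ 0.563 -0.068  0.125]
station0 0.79 (np.int64(342), np.int
[... 5397 characters left out ...]
 -0.051  0.08 ]
new0 0.95 (np.int64(170), np.int64(191)) [ 0.526 -0.357  0.055] [ 0.533 -0.352  0.062]
new0 0.81 (np.int64(135), np.int64(222)) [ 0.639 -0.373  0.055] [ 0.642 -0.369  0.059]
new0 0.59 (np.int64(221), np.int64(178)) [ 0.444 -0.274  0.055] [ 0.455 -0.268  0.063]
tin 0.72 (np.int64(190), np.int64(281)) [ 0.702 -0.217  0.   ] [ 0.732 -0.191  0.044]
spray 0.63 (np.int64(407), np.int64(359)) [0.728 0.225 0.   ] [0.753 0.225 0.037]
spray 0.39 (np.int64(300), np.int64(269)) [ 0.596 -0.024  0.   ] [0.661 0.002 0.077]
driver 0.7 (np.int64(279), np.int64(351)) [0.789 0.009 0.   ] [0.79  0.01  0.001]
driver 0.59 (np.int64(203), np.int64(200)) [ 0.475 -0.314  0.   ] [ 0.537 -0.268  0.064]
```

```bash
cat > plan.py <<'E'
import sys,json
from h import *
# usage: plan.py "x y z t hand [nmax_step]" ... ; z in m; t deg; keep with '-'
def run(wps, hand0=None, verbose=True):
    s=status.read_state(); p=np.array(s['position'],float); R=np.array(s['tcp_rot'])
    t=np.degrees(np.arctan2(R[1,0],R[0,0])); rows=[]
    for w in wps:
        f=w.split()
        T=np.array([p[i] if f[i]=='-' else float(f[i]) for i in range(3)]); tt=t if f[3]=='-' else float(f[3]); hand=float(f[4])
        st=float(f[5]) if len(f)>5 else 1.0
        d=T-p; dt=(tt-t+180)%360-180
        n=max(1,int(np.ceil(np.linalg.norm(d)/.025/st-1e-3)),int(np.ceil(abs(dt)/10/1.0-1e-2)))
        if np.linalg.norm(d)<3e-4 and abs(dt)<.15:
            for _ in range(int(f[6]) if len(f)>6 else 1): rows.append([0,0,0,0,0,0,hand])
            continue
        for i in range(n):
            a=np.radians(t); step=(T-p)/(n-i); k=step/.025
            r=[round(float(np.cos(a)*k[0]+np.sin(a)*k[1]),2),round(float(np.sin(a)*k[0]-np.cos(a)*k[1]),2),round(float(-k[2]),2),0,0,round(float(-(dt/n)/10),2),hand]
            p=p+.025*np.array([np.cos(a)*r[0]+np.sin(a)*r[1],np.sin(a)*r[0]-np.cos(a)*r[1],-r[2]])
            t=t-10*r[5]; rows.append(r)
    print('at',s['position'],len(rows),'rows -> ',p.round(4),round(t,1))
    for i in range(0,len(rows),12): print(json.dumps(rows[i:i+12]).replace('.0,',',').replace('.0]',']').replace(' ',''))
run(sys.argv[1:])
E
python3 plan.py ".40 -.34 .3 91 -1"
```

```text
at [ 0.21772933 -0.58580677  0.22250624] 13 rows ->  [ 0.4  -0.34  0.3 ] 90.6
[[0.79,-0.51,-0.24,0,0,-0.54,-1],[0.83,-0.44,-0.24,0,0,-0.54,-1],[0.87,-0.36,-0.24,0,0,-0.54,-1],[0.9,-0.27,-0.24,0,0,-0.54,-1],[0.92,-0.19,-0.24,0,0,-0.54,-1],[0.94,-0.1,-0.24,0,0,-0.54,-1],[0.94,-0.01,-0.24,0,0,-0.54,-1],[0.94,0.08,-0.24,0,0,-0.54,-1],[0.93,0.17,-0.24,0,0,-0.54,-1],[0.91,0.25,-0.23,0,0,-0.54,-1],[0.88,0.34,-0.24,0,0,-0.54,-1],[0.84,0.42,-0.23,0,0,-0.54,-1]]
[[0.8,0.49,-0.24,0,0,-0.54,-1]]
```

Call:
{"op": "send_rows", "data": {
  "moves": [
    [0.79,-0.51,-0.24,0,0,-0.54,-1],
    [0.83,-0.44,-0.24,0,0,-0.54,-1],
    [0.87,-0.36,-0.24,0,0,-0.54,-1],
    [0.9,-0.27,-0.24,0,0,-0.54,-1],
    [0.92,-0.19,-0.24,0,0,-0.54,-1],
    [0.94,-0.1,-0.24,0,0,-0.54,-1],
    [0.94,-0.01,-0.24,0,0,-0.54,-1],
    [0.94,0.08,-0.24,0,0,-0.54,-1],
    [0.93,0.17,-0.24,0,0,-0.54,-1],
    [0.91,0.25,-0.23,0,0,-0.54,-1],
    [0.88,0.34,-0.24,0,0,-0.54,-1],
    [0.84,0.42,-0.23,0,0,-0.54,-1]
  ]
}}

```text
time_s: 3.05
position: [0.3865, -0.3583, 0.2944]
tcp_rot: [[0.081, 0.997, 0.0], [0.997, -0.081, -0.0], [-0.0, 0.0, -1.0]]
force: [0.6, 0.2, 0.6]
opening: 0.996
```

Call:
{"op": "send_rows", "data": {
  "moves": [
    [0.8,0.49,-0.24,0,0,-0.54,-1],
    [0,0,0,0,0,0,-1],
    [0,0,0,0,0,0,-1]
  ]
}}

```text
time_s: 3.42
position: [0.3997, -0.3405, 0.3]
tcp_rot: [[-0.009, 1.0, -0.0], [1.0, 0.009, -0.0], [-0.0, -0.0, -1.0]]
force: [-0.2, -0.6, -0.2]
opening: 0.997
```

```bash
python3 - <<'E'
from m import *
c=cam('wrist');save(c,'w1');P=cloud(c)
print(status.read_state()['position'],status.read_state()['joint_positions'])
for r in grips(c,P,.10,.14,'orange'): print('or',r)
for r in grips(c,P,.09,.12,'blue'): print('bl',r)
E
python3 plan.py ".50 -.02 .3 98.6 -1"
```

```text
[ 0.39954365 -0.3406267   0.29984826] [-5.26382915e+01  1.74347138e+01  9.06194858e+01 -2.80350149e-02
  7.19515388e+01 -5.31328682e+01]
bl (298, 137, array([ 516.2, -274.6,    2.2,   38.3,    0.8]), array([ 0.518, -0.255,  0.105]))
bl (104, 80, array([ 4.360e+02, -2.789e+02,  2.700e+00,  3.810e+01,  4.000e-01]), array([ 0.438, -0.26 ,  0.107]))
bl (309, 149, array([ 519.2, -356.4,   38.7,    7.4,   80.5]), array([ 0.526, -0.338,  0.108]))
at [ 0.39954365 -0.3406267   0.29984826] 14 rows ->  [ 0.5001 -0.0199  0.3001] 98.9
[[0.91,0.3,-0,0,0,-0.06,-1],[0.91,0.3,-0,0,0,-0.06,-1],[0.91,0.31,-0,0,0,-0.06,-1],[0.9,0.32,-0,0,0,-0.06,-1],[0.9,0.33,-0,0,0,-0.06,-1],[0.9,0.34,-0,0,0,-0.06,-1],[0.89,0.35,-0,0,0,-0.06,-1],[0.89,0.36,-0,0,0,-0.06,-1],[0.89,0.37,-0,0,0,-0.06,-1],[0.88,0.38,-0,0,0,-0.06,-1],[0.88,0.39,-0,0,0,-0.06,-1],[0.87,0.4,-0,0,0,-0.06,-1]]
[[0.87,0.41,-0,0,0,-0.06,-1],[0.87,0.43,-0.01,0,0,-0.06,-1]]
```

View pics/w1.png

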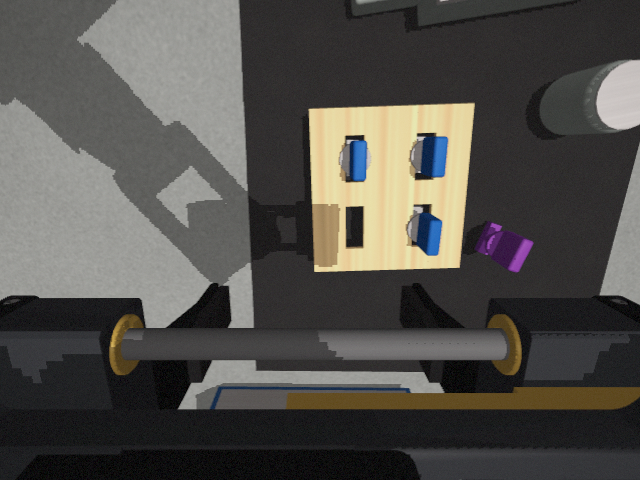

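Call:
{"op": "send_rows", "data": {
  "moves": [
    [0.91,0.3,0,0,0,0,-1],
    [0.91,0.3,0,0,0,0,-1],
    [0.91,0.31,0,0,0,0,-1],
    [0.9,0.32,0,0,0,0,-1],
    [0.9,0.33,0,0,0,0,-1],
    [0.9,0.34,0,0,0,0,-1],
    [0.9,0.34,0,0,0,0,-1],
    [0.9,0.34,0,0,0,0,-1],
    [0.9,0.34,0,0,0,0,-1],
    [0.9,0.34,0,0,0,0,-1],
    [0.9,0.34,0,0,0,0,-1],
    [0.9,0.34,0,0,0,0,-1]
  ]
}}

```text
time_s: 4.97
position: [0.4959, -0.0686, 0.2997]
tcp_rot: [[-0.008, 1.0, -0.0], [1.0, 0.008, -0.0], [-0.0, -0.0, -1.0]]
force: [0.6, -0.4, -0.6]
opening: 1.002
```

Call:
{"op": "send_rows", "data": {
  "moves": [
    [0.9,0.34,0,0,0,0,-1],
    [0,0,0,0,0,-0.8,-1],
    [0,0,0,0,0,0,-1],
    [0,0,0,0,0,0,-1]
  ]
}}

```text
time_s: 5.48
position: [0.5039, -0.0464, 0.2999]
tcp_rot: [[-0.146, 0.989, -0.0], [0.989, 0.146, -0.0], [0.0, -0.0, -1.0]]
force: [0.5, -0.1, 0.4]
opening: 1.001
```

```bash
python3 - <<'E'
from m import *
c=cam('wrist');save(c,'w2');P=cloud(c)
print(status.read_state()['position'],status.read_state()['tcp_rot'][:,0])
for r in grips(c,P,.115,.14,'orange'): print('or',r)
for r in grips(c,P,.095,.12,'blue'): print('bl',r)
E
```

```text
[ 0.50389062 -0.04638845  0.29993533] [-1.46430460e-01  9.89220966e-01  1.92461924e-05]
or (585, 584, array([548.4,  11.4,  14. ,  39.6,  10.5]), array([0.557, 0.031, 0.129]))
or (538, 493, array([563.1, -66.9,  13.6,  39.6,  11. ]), array([ 0.573, -0.047,  0.128]))
or (533, 490, array([641.1, -55.1,  12.5,  40. ,   6.8]), array([ 0.649, -0.035,  0.129]))
bl (152, 37, array([ 442.2, -259.1,    2.6,   12.1,   85.4]), array([ 0.448, -0.258,  0.106]))
bl (143, 50, array([ 520.7, -254.7,   12.7,    3. ,    5.3]), array([ 0.527, -0.253,  0.105]))
```

View pics/w2.png

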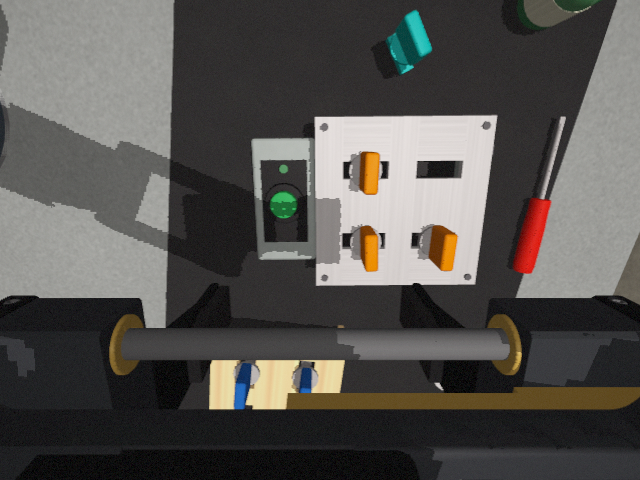

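```bash
cat > fit.py <<'E'
from m import *
def rectfit(c,m,z):
    cs,_=cv2.findContours(m.astype(np.uint8),cv2.RETR_EXTERNAL,cv2.CHAIN_APPROX_NONE)
    k=max(cs,key=cv2.contourArea)[:,0]
    q=(atz(c,k,z)[:,:2]*1000).astype(np.float32)
    return cv2.minAreaRect(q)
def tester(c,P):
    for (n,lo,hi,z) in [('plate',.066,.085,.075)]:
        m=(P[...,2]>lo)&(P[...,2]<hi)&(P[...,0]>.45)&(P[...,0]<.75)&(P[...,1]>-.17)&(P[...,1]<.14)
        m=cv2.morphologyEx(m.astype(np.uint8),cv2.MORPH_OPEN,np.ones((3,3)))
        print(n,m.sum(),rectfit(c,m,z))
E
python3 - <<'E'
from fit import *
c=cam('wrist');P=cloud(c);tester(c,P)
g=cv2.cvtColor(c['img'],cv2.COLOR_RGB2GRAY)
# free slot
r=g[145:195,400:480]<90
n,l,st,ce=cv2.connectedComponentsWithStats(r.astype(np.uint8));
for i in range(1,n):
    if st[i,4]>100:
        m=np.zeros((480,640),bool);m[145:195,400:480]=l==i;print('slot',st[i],rectfit(c,m,.075))
hsv=cv2.cvtColor(c['img'],cv2.COLOR_RGB2HSV)
for m in blob(c,*COL['green']): print('green',m.sum(),rectfit(c,m,.063),np.nanmedian(P[m],0))
print([ (d['confidence'],d['point'],atz(c,d['point'],.075)[0].round(4)) for d in models.landmark_of('wrist','station0')])
c=cam('top');P=cloud(c);tester(c,P)
c=cam('scene');P=cloud(c);tester(c,P)
E
```

```text
plate 24993 ((595.615966796875, -22.312583923339844), (191.70025634765625, 190.54629516601562), 8.843114852905273)
slot [ 16  16  46  17 752] ((628.9523315429688, 23.876972198486328), (48.47739791870117, 17.099733352661133), 8.365607261657715)
green 597 ((464.40814208984375, -41.98778533935547), (30.23484230041504, 31.63144302368164), 7.4884538650512695) [ 0.46466684 -0.04136486  0.06412391]
[(0.95, [362.4, 243.6], array([ 0.562 , -0.0716,  0.075 ])), (0.87, [365.6, 167.9], array([0.5496, 0.0135, 0.075 ])), (0.73, [429.7, 243.1], array([ 0.6392, -0.0597,  0.075 ])), (0.63, [438.8, 172.7], array([0.6299, 0.0201, 0.075 ]))]
plate 1954 ((610.5775146484375, -20.304763793945312), (160.1527099609375, 189.849365234375), 8.879188537597656)
plate 6015 ((599.682373046875, -21.384933471679688), (198.7547149658203, 191.13385009765625), 8.804759979248047)
```

```bash
python3 plan.py ".5493 .0113 .16 98.8 -1" ".5493 .0113 .087 98.8 -1" 
```

```text
at [ 0.50392125 -0.04603702  0.30005925] 10 rows ->  [0.5492 0.0113 0.0871] 98.8
[[0.29,0.3,0.8,0,0,-0,-1],[0.28,0.31,0.8,0,0,-0,-1],[0.29,0.3,0.8,0,0,-0,-1],[0.28,0.31,0.8,0,0,-0,-1],[0.29,0.3,0.8,0,0,-0,-1],[0.28,0.31,0.8,0,0,-0,-1],[0.29,0.3,0.8,0,0,-0,-1],[-0,0,0.97,0,0,-0.01,-1],[-0,0,0.98,0,0,-0.01,-1],[-0,0,0.97,0,0,-0.01,-1]]
```

Call:
{"op": "send_rows", "data": {
  "moves": [
    [0.29,0.3,0.8,0,0,-0.04,-1],
    [0.28,0.31,0.8,0,0,0,-1],
    [0.29,0.3,0.8,0,0,0,-1],
    [0.28,0.31,0.8,0,0,0,-1],
    [0.29,0.3,0.8,0,0,0,-1],
    [0.28,0.31,0.8,0,0,0,-1],
    [0.29,0.3,0.8,0,0,0,-1],
    [0,0,0.97,0,0,0,-1],
    [0,0,0.97,0,0,0,-1],
    [0,0,0.97,0,0,0,-1],
    [0,0,0,0,0,0,-1]
  ]
}}

```text
time_s: 7.1
position: [0.5475, 0.012, 0.0858]
tcp_rot: [[-0.156, 0.988, -0.004], [0.988, 0.156, 0.001], [0.001, -0.004, -1.0]]
force: [-0.5, 0.1, -0.4]
opening: 0.999
```

Call:
{"op": "send_rows", "data": {
  "moves": [
    [0,0,0,0,0,0,1],
    [0,0,0,0,0,0,1],
    [0,0,0,0,0,0,1],
    [0,0,0,0,0,0,1],
    [0,0,0,0,0,0,1]
  ]
}}

```text
time_s: 7.72
position: [0.5489, 0.0119, 0.0875]
tcp_rot: [[-0.156, 0.988, 0.0], [0.988, 0.156, -0.0], [-0.0, 0.0, -1.0]]
force: [-0.2, -0.2, -0.7]
opening: 0.513
```

Call:
{"op": "send_rows", "data": {
  "moves": [
    [0,0,0,0,0,0,1],
    [0,0,0,0,0,0,1],
    [0,0,0,0,0,0,1],
    [0,0,0,0,0,0,1],
    [0,0,0,0,0,0,1],
    [0,0,0,0,0,0,1]
  ]
}}

```text
time_s: 8.48
position: [0.5489, 0.0119, 0.0873]
tcp_rot: [[-0.156, 0.988, 0.0], [0.988, 0.156, -0.0], [-0.0, 0.0, -1.0]]
force: [0.7, -0.4, -0.4]
opening: 0.16
```

Call:
{"op": "send_rows", "data": {
  "moves": [
    [0,0,0,0,0,1,1],
    [0,0,0,0,0,1,1],
    [0,0,0,0,0,1,1],
    [0,0,0,0,0,1,1],
    [0,0,0,0,0,1,1],
    [0,0,0,0,0,1,1],
    [0,0,0,0,0,1,1],
    [0,0,0,0,0,1,1],
    [0,0,0,0,0,1,1],
    [0,0,0,0,0,0,1],
    [0,0,0,0,0,0,1]
  ]
}}

```text
time_s: 9.85
position: [0.5484, 0.012, 0.0873]
tcp_rot: [[0.987, 0.159, -0.001], [0.159, -0.987, 0.0], [-0.001, -0.0, -1.0]]
force: [-1.1, -0.2, 1.6]
opening: 0.163
```

Call:
{"op": "send_rows", "data": {
  "moves": [
    [0,0,-0.4,0,0,0,1],
    [0,0,-0.6,0,0,0,1],
    [0,0,-1,0,0,0,1],
    [0,0,-1,0,0,0,1],
    [0,0,-1,0,0,0,1],
    [0,0,-1,0,0,0,1],
    [0,0,0,0,0,0,1]
  ]
}}

```text
time_s: 10.72
position: [0.5505, 0.0117, 0.2151]
tcp_rot: [[0.988, 0.157, 0.006], [0.157, -0.988, -0.001], [0.006, 0.002, -1.0]]
force: [-0.3, 0.0, -1.5]
opening: 0.155
```

```bash
cat > tray.py <<'E'
from m import *
def tray():
    for n in ['top','scene']:
        c=cam(n);P=cloud(c)
        m=[x for x in blob(c,(0,130,60),(6,255,255),500) ]
        for x in m:
            p=P[x]; q=p[(p[:,2]>.036)&(p[:,2]<.055)&(p[:,1]>.15)&(p[:,1]<.5)]
            if len(q)<20: continue
            print(n,x.sum(),len(q),cv2.minAreaRect((q[:,:2]*1000).astype(np.float32)),np.nanmedian(p,0).round(3))
if __name__=='__main__': 
    tray(); c=cam('top'); import sys; save(c,sys.argv[1])
E
python3 tray.py t1; python3 - <<'E'
from h import *
s=status.read_state();print(s['position'],s['opening'],s['force'])
E
```

```text
top 6734 837 ((455.8316345214844, 326.7325439453125), (200.7942657470703, 172.41397094726562), 7.8390936851501465) [0.453 0.335 0.006]
scene 7870 1266 ((458.17303466796875, 328.43341064453125), (205.18870544433594, 171.5893096923828), 7.554474353790283) [0.456 0.333 0.007]
[0.54802687 0.01207781 0.21172302] 0.1599756870372621 [-0.38359709  0.37782417 -1.78292968]
```

View pics/t1.png

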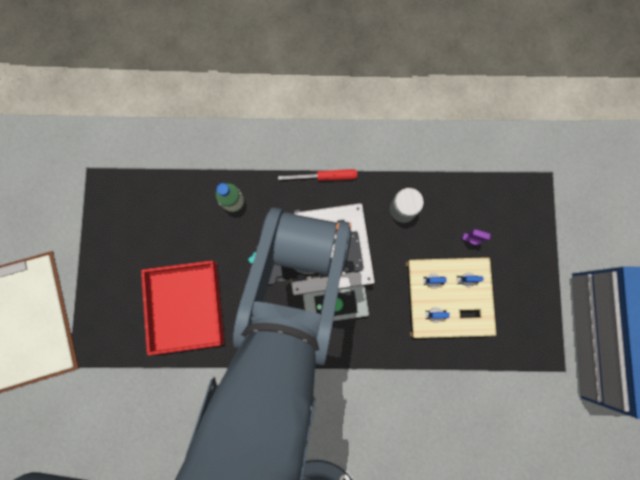

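```bash
python3 plan.py ".5142 .315 .16 8.8 1" 
```

```text
at [0.54802687 0.01207781 0.21172302] 13 rows ->  [0.5142 0.315  0.16  ] 9.0
[[0.04,-0.94,0.16,0,0,0,1],[0.04,-0.94,0.16,0,0,0,1],[0.04,-0.94,0.16,0,0,0,1],[0.04,-0.94,0.16,0,0,0,1],[0.04,-0.94,0.16,0,0,0,1],[0.04,-0.93,0.16,0,0,0,1],[0.05,-0.94,0.16,0,0,0,1],[0.04,-0.93,0.16,0,0,0,1],[0.05,-0.94,0.16,0,0,0,1],[0.04,-0.93,0.16,0,0,0,1],[0.05,-0.94,0.16,0,0,0,1],[0.04,-0.93,0.15,0,0,0,1]]
[[0.05,-0.94,0.16,0,0,0,1]]
```

Call:
{"op": "send_rows", "data": {
  "moves": [
    [0.04,-0.94,0,0,0,0,1],
    [0.04,-0.94,0,0,0,0,1],
    [0.04,-0.94,0,0,0,0,1],
    [0.04,-0.94,0,0,0,0,1],
    [0.04,-0.94,0,0,0,0,1],
    [0.04,-0.94,0.2,0,0,0,1],
    [0.04,-0.94,0.2,0,0,0,1],
    [0.04,-0.94,0.3,0,0,0,1],
    [0.04,-0.94,0.3,0,0,0,1],
    [0.05,-0.93,0.3,0,0,0,1],
    [0.05,-0.93,0.3,0,0,0,1],
    [0.05,-0.93,0.3,0,0,0,1]
  ]
}}

```text
time_s: 12.38
position: [0.5164, 0.2921, 0.1629]
tcp_rot: [[0.988, 0.156, -0.003], [0.156, -0.988, -0.001], [-0.003, 0.001, -1.0]]
force: [0.5, 0.2, -0.6]
opening: 0.159
```

Call:
{"op": "send_rows", "data": {
  "moves": [
    [0.05,-0.93,0.2,0,0,0,1],
    [0,0,0,-1,0,0,1],
    [0,0,0,-1,0,0,1],
    [0,-0.34,0.94,0,0,0,1],
    [0,-0.34,0.94,0,0,0,1],
    [0,-0.34,0.94,0,0,0,1],
    [0,0,0,0,0,0,1],
    [0,0,0,0,0,0,1]
  ]
}}

```text
time_s: 13.38
position: [0.5152, 0.3147, 0.0847]
tcp_rot: [[0.988, 0.147, 0.053], [0.156, -0.928, -0.338], [-0.0, 0.342, -0.94]]
force: [0.9, -0.2, -2.1]
opening: 0.159
```

```bash
python3 tray.py t2; python3 - <<'E'
from h import *
s=status.read_state();print(s['position'],s['tcp_rot'].round(3),s['opening'],s['force'])
c=cam('scene');save(c,'s2')
E
```

```text
top 5014 605 ((455.8585205078125, 326.622314453125), (200.73052978515625, 172.34353637695312), 7.88009786605835) [0.428 0.314 0.006]
scene 5818 906 ((458.4864807128906, 327.9862060546875), (204.19053649902344, 170.68846130371094), 7.535486698150635) [0.484 0.324 0.007]
[0.51581585 0.31509477 0.0859004 ] [[ 0.988  0.146  0.055]
 [ 0.156 -0.929 -0.337]
 [ 0.002  0.341 -0.94 ]] 0.16282471039587496 [ 0.16326524  0.0717514  -1.11166472]
```

View pics/s2.png

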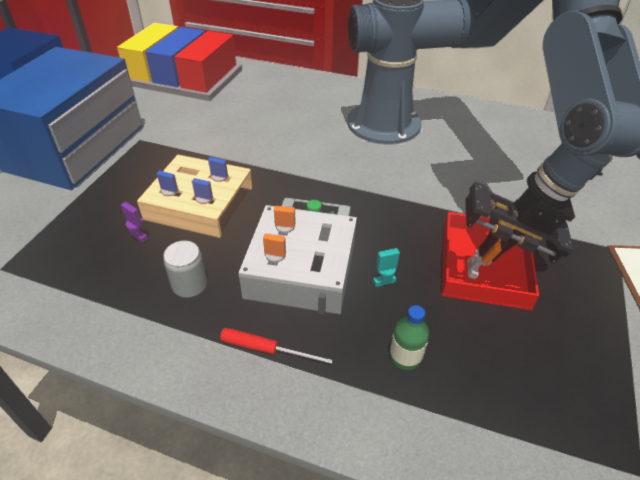

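Call:
{"op": "send_rows", "data": {
  "moves": [
    [0,-0.34,0.94,0,0,0,1],
    [0,0,0,0,0,0,1],
    [0,0,0,0,0,0,0.3],
    [0,0,0,0,0,0,0.3],
    [0,0,0,0,0,0,0.2],
    [0,0,0,0,0,0,0.2],
    [0,0,-0.5,0,0,0,0.2],
    [0,0,-0.7,0,0,0,0.2],
    [0,0,-1,0,0,0,0.2],
    [0,0,-1,0,0,0,0],
    [0,0,-1,0,0,0,0]
  ]
}}

```text
time_s: 14.95
position: [0.5097, 0.3511, 0.1608]
tcp_rot: [[0.988, 0.147, 0.055], [0.157, -0.928, -0.337], [0.002, 0.341, -0.94]]
force: [-0.0, 0.0, 0.0]
opening: 0.482
```

Call:
{"op": "send_rows", "data": {
  "moves": [
    [0,0,-1,1,0,0,-0.5],
    [0,0,-1,1,0,0,-0.5],
    [0,0,0,0,0,0,-0.5]
  ]
}}

```text
time_s: 15.32
position: [0.5097, 0.362, 0.2108]
tcp_rot: [[0.988, 0.153, 0.007], [0.153, -0.988, 0.002], [0.007, -0.001, -1.0]]
force: [0.4, -1.0, -0.1]
opening: 0.716
```

```bash
python3 - <<'E'
from h import *
c=cam('scene');save(c,'s3')
E
python3 plan.py ".55 -.05 .2 98.8 -1" ".5626 -.0673 .087 98.8 -1"
```

```text
at [0.50840965 0.36229795 0.20887659] 22 rows ->  [ 0.5625 -0.0672  0.0869] 99.0
[[-0.05,0.97,0.02,0,0,-0.53,-1],[-0.14,0.96,0.02,0,0,-0.53,-1],[-0.23,0.95,0.02,0,0,-0.53,-1],[-0.32,0.92,0.02,0,0,-0.53,-1],[-0.4,0.89,0.02,0,0,-0.53,-1],[-0.48,0.85,0.02,0,0,-0.53,-1],[-0.56,0.8,0.02,0,0,-0.53,-1],[-0.63,0.74,0.02,0,0,-0.53,-1],[-0.7,0.68,0.02,0,0,-0.53,-1],[-0.76,0.62,0.02,0,0,-0.53,-1],[-0.81,0.54,0.02,0,0,-0.53,-1],[-0.86,0.47,0.02,0,0,-0.53,-1]]
[[-0.9,0.39,0.02,0,0,-0.53,-1],[-0.93,0.3,0.02,0,0,-0.53,-1],[-0.95,0.21,0.03,0,0,-0.53,-1],[-0.96,0.13,0.02,0,0,-0.53,-1],[-0.97,0.03,0.03,0,0,-0.53,-1],[-0.15,0.08,0.9,0,0,0,-1],[-0.15,0.08,0.9,0,0,0,-1],[-0.15,0.08,0.91,0,0,0,-1],[-0.16,0.08,0.9,0,0,0,-1],[-0.15,0.07,0.91,0,0,0,-1]]
```

View pics/s3.png

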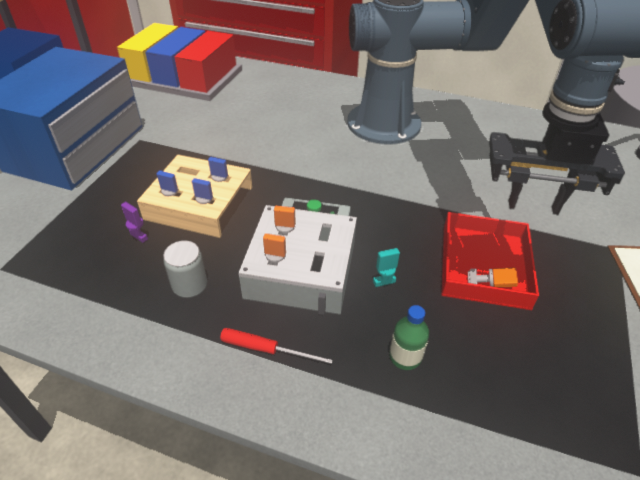

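Call:
{"op": "send_rows", "data": {
  "moves": [
    [-0.05,0.97,0.02,0,0,-0.53,-1],
    [-0.14,0.96,0.02,0,0,-0.53,-1],
    [-0.23,0.95,0.02,0,0,-0.53,-1],
    [-0.32,0.92,0.02,0,0,-0.53,-1],
    [-0.4,0.89,0.02,0,0,-0.53,-1],
    [-0.48,0.85,0.02,0,0,-0.53,-1],
    [-0.56,0.8,0.02,0,0,-0.53,-1],
    [-0.63,0.74,0.02,0,0,-0.53,-1],
    [-0.7,0.68,0.02,0,0,-0.53,-1],
    [-0.76,0.62,0.02,0,0,-0.53,-1],
    [-0.81,0.54,0.02,0,0,-0.53,-1],
    [-0.86,0.47,0.02,0,0,-0.53,-1]
  ]
}}

```text
time_s: 16.88
position: [0.5367, 0.0721, 0.1994]
tcp_rot: [[0.294, 0.956, -0.003], [0.956, -0.294, -0.001], [-0.002, -0.003, -1.0]]
force: [0.8, -0.3, 0.1]
opening: 1.001
```

Call:
{"op": "send_rows", "data": {
  "moves": [
    [-0.9,0.39,0.02,0,0,-0.53,-1],
    [-0.93,0.3,0.02,0,0,-0.53,-1],
    [-0.95,0.21,0.03,0,0,-0.53,-1],
    [-0.96,0.13,0.02,0,0,-0.53,-1],
    [-0.97,0.03,0.03,0,0,-0.53,-1],
    [0,0,0,0,0,0,-1]
  ]
}}

```text
time_s: 17.62
position: [0.5497, -0.0495, 0.1965]
tcp_rot: [[-0.156, 0.988, -0.003], [0.988, 0.156, -0.001], [-0.0, -0.003, -1.0]]
force: [-0.1, 0.1, 1.1]
opening: 1.003
```

```bash
python3 plan.py ".5626 -.0673 .16 98.8 -1" ".5626 -.0673 .087 98.8 -1"
```

```text
at [ 0.54974291 -0.04954463  0.19652112] 5 rows ->  [ 0.5627 -0.0673  0.087 ] 98.8
[[-0.39,0.2,0.73,0,0,0.01,-1],[-0.39,0.2,0.73,0,0,0.01,-1],[-0,-0,0.97,0,0,0,-1],[-0,-0,0.98,0,0,0,-1],[-0,-0,0.97,0,0,0,-1]]
```

Call:
{"op": "send_rows", "data": {
  "moves": [
    [-0.39,0.2,0.73,0,0,0,-1],
    [-0.39,0.2,0.73,0,0,0,-1],
    [0,0,0.97,0,0,0,-1],
    [0,0,0.9,0,0,0,-1],
    [0,0,0.9,0,0,0,-0.3],
    [0,0,0,0,0,0,-0.3],
    [0,0,0,0,0,0,-0.3],
    [0,0,0,0,0,0,-0.3]
  ]
}}

```text
time_s: 18.62
position: [0.5634, -0.0671, 0.0926]
tcp_rot: [[-0.158, 0.987, 0.002], [0.987, 0.158, -0.001], [-0.001, 0.002, -1.0]]
force: [-0.5, 0.6, 0.7]
opening: 0.675
```

Call:
{"op": "send_rows", "data": {
  "moves": [
    [0,0,0.22,0,0,0,1],
    [0,0,0,0,0,0,1],
    [0,0,0,0,0,0,1],
    [0,0,0,0,0,0,1],
    [0,0,0,0,0,0,1],
    [0,0,0,0,0,0,1],
    [0,0,0,0,0,0,1],
    [0,0,0,0,0,0,1]
  ]
}}

```text
time_s: 19.62
position: [0.5633, -0.0671, 0.0866]
tcp_rot: [[-0.158, 0.987, 0.001], [0.987, 0.158, -0.0], [-0.001, 0.001, -1.0]]
force: [1.3, -0.9, -0.5]
opening: 0.158
```

Call:
{"op": "send_rows", "data": {
  "moves": [
    [0,0,0,0,0,1,1],
    [0,0,0,0,0,1,1],
    [0,0,0,0,0,1,1],
    [0,0,0,0,0,1,1],
    [0,0,0,0,0,1,1],
    [0,0,0,0,0,1,1],
    [0,0,0,0,0,1,1],
    [0,0,0,0,0,1,1],
    [0,0,0,0,0,1,1],
    [0,0,0,0,0,0,1],
    [0,0,0,0,0,0,1]
  ]
}}

```text
time_s: 21.0
position: [0.5622, -0.0669, 0.0866]
tcp_rot: [[0.987, 0.16, -0.001], [0.16, -0.987, 0.0], [-0.001, -0.0, -1.0]]
force: [-1.1, 0.7, 4.3]
opening: 0.154
```

Call:
{"op": "send_rows", "data": {
  "moves": [
    [0,0,-0.4,0,0,0,1],
    [0,0,-0.6,0,0,0,1],
    [0,0,-1,0,0,0,1],
    [0,0,-1,0,0,0,1],
    [0,0,-1,0,0,0,1],
    [0,0,-1,0,0,0,1],
    [0,0,0,0,0,0,1],
    [0,0,0,0,0,0,1]
  ]
}}

```text
time_s: 22.0
position: [0.5619, -0.0667, 0.2108]
tcp_rot: [[0.987, 0.158, -0.001], [0.158, -0.987, 0.0], [-0.001, -0.001, -1.0]]
force: [0.5, 0.5, -1.9]
opening: 0.158
```

```bash
python3 tray.py t3;  python3 plan.py ".4597 .3077 .19 8.8 1"; python3 - <<'E'
from h import *
c=cam('scene');save(c,'s4')
E
```

```text
top 6129 839 ((455.9097900390625, 326.6650085449219), (201.08106994628906, 172.02359008789062), 7.700987815856934) [0.445 0.332 0.006]
scene 7125 1254 ((458.3705139160156, 327.113525390625), (204.1638641357422, 171.7205047607422), 8.077803611755371) [0.445 0.329 0.008]
at [ 0.5617849  -0.06668557  0.21009867] 16 rows ->  [0.4596 0.3076 0.1901] 9.1
[[-0.1,-0.96,0.05,0,0,0,1],[-0.1,-0.96,0.05,0,0,0,1],[-0.1,-0.97,0.05,0,0,0,1],[-0.11,-0.96,0.05,0,0,0,1],[-0.1,-0.97,0.05,0,0,0,1],[-0.11,-0.96,0.05,0,0,0,1],[-0.1,-0.97,0.05,0,0,0,1],[-0.11,-0.96,0.05,0,0,0,1],[-0.1,-0.97,0.05,0,0,0,1],[-0.11,-0.96,0.05,0,0,0,1],[-0.1,-0.97,0.05,0,0,0,1],[-0.11,-0.96,0.05,0,0,0,1]]
[[-0.1,-0.97,0.05,0,0,0,1],[-0.11,-0.96,0.05,0,0,0,1],[-0.1,-0.97,0.05,0,0,0,1],[-0.11,-0.96,0.05,0,0,0,1]]
```

View pics/s4.png

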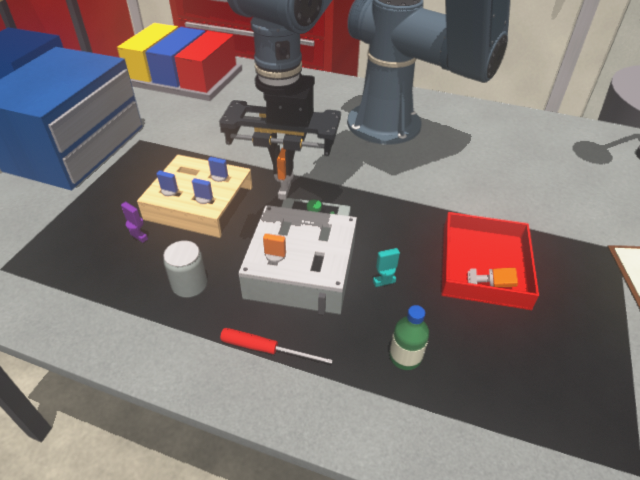

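Call:
{"op": "send_rows", "data": {
  "moves": [
    [-0.1,-0.96,0.05,0,0,0,1],
    [-0.1,-0.96,0.05,0,0,0,1],
    [-0.1,-0.97,0.05,0,0,0,1],
    [-0.11,-0.96,0.05,0,0,0,1],
    [-0.1,-0.97,0.05,0,0,0,1],
    [-0.11,-0.96,0.05,0,0,0,1],
    [-0.1,-0.97,0.05,0,0,0,1],
    [-0.11,-0.96,0.05,0,0,0,1],
    [-0.1,-0.97,0.05,0,0,0,1],
    [-0.11,-0.96,0.05,0,0,0,1],
    [-0.1,-0.97,0.05,0,0,0,1],
    [-0.11,-0.96,0.05,0,0,0,1]
  ]
}}

```text
time_s: 23.7
position: [0.4845, 0.2154, 0.1959]
tcp_rot: [[0.987, 0.159, -0.002], [0.159, -0.987, 0.0], [-0.002, -0.0, -1.0]]
force: [0.9, 0.1, -2.3]
opening: 0.157
```

Call:
{"op": "send_rows", "data": {
  "moves": [
    [-0.1,-0.97,0.05,0,0,0,1],
    [-0.11,-0.96,0.05,0,0,0,1],
    [-0.1,-0.97,0.05,0,0,0,1],
    [-0.11,-0.96,0.05,0,0,0,1],
    [0,0,0,-1,0,0,1],
    [0,0,0,-1,0,0,1],
    [0,-0.34,0.94,0,0,0,1],
    [0,-0.34,0.94,0,0,0,1],
    [0,-0.34,0.94,0,0,0,1],
    [0,-0.34,0.94,0,0,0,1],
    [0,0,0,0,0,0,1],
    [0,0,0,0,0,0,1]
  ]
}}

```text
time_s: 25.2
position: [0.4604, 0.3078, 0.0919]
tcp_rot: [[0.987, 0.149, 0.055], [0.158, -0.928, -0.337], [0.001, 0.342, -0.94]]
force: [-0.3, 1.0, -1.8]
opening: 0.159
```

```bash
python3 tray.py t4
```

```text
top 4436 726 ((455.98260498046875, 326.16619873046875), (201.0252227783203, 171.82545471191406), 7.837529182434082) [0.424 0.308 0.006]
scene 6358 1119 ((459.104736328125, 327.9851379394531), (203.13624572753906, 171.07598876953125), 7.387359619140625) [0.457 0.333 0.008]
```

z 0.0919 → 0.060 is 1.27 rows, shared over two.

Call:
{"op": "send_rows", "data": {
  "moves": [
    [0,-0.22,0.6,0,0,0,1],
    [0,-0.22,0.6,0,0,0,1],
    [0,0,0,0,0,0,1],
    [0,0,0,0,0,0,0.3],
    [0,0,0,0,0,0,0.3],
    [0,0,0,0,0,0,0.2],
    [0,0,0,0,0,0,0.2],
    [0,0,-0.5,0,0,0,0.2],
    [0,0,-0.7,0,0,0,0.2],
    [0,0,-1,0,0,0,0.2],
    [0,0,-1,0,0,0,0],
    [0,0,-1,0,0,0,0]
  ]
}}

```text
time_s: 26.85
position: [0.455, 0.3436, 0.1604]
tcp_rot: [[0.987, 0.148, 0.055], [0.158, -0.928, -0.337], [0.002, 0.341, -0.94]]
force: [0.2, 0.8, 0.9]
opening: 0.488
```

Call:
{"op": "send_rows", "data": {
  "moves": [
    [0,0,-1,1,0,0,-0.5],
    [0,0,-1,1,0,0,-0.5],
    [0,0,0,0,0,0,-0.5]
  ]
}}

```text
time_s: 27.22
position: [0.4548, 0.3547, 0.2102]
tcp_rot: [[0.988, 0.155, 0.006], [0.155, -0.988, 0.003], [0.006, -0.002, -1.0]]
force: [0.2, -0.4, -0.1]
opening: 0.717
```

```bash
python3 - <<'E'
from h import *
c=cam('scene');save(c,'s5')
E
python3 plan.py ".6411 -.053 .2 98.8 -1"
```

```text
at [0.45368465 0.3549045  0.20847696] 18 rows ->  [ 0.6411 -0.0529  0.2   ] 99.0
[[0.27,0.96,0.02,0,0,-0.5,-1],[0.18,0.98,0.02,0,0,-0.5,-1],[0.1,0.99,0.02,0,0,-0.5,-1],[0.01,1,0.02,0,0,-0.5,-1],[-0.07,0.99,0.02,0,0,-0.5,-1],[-0.16,0.98,0.02,0,0,-0.5,-1],[-0.25,0.97,0.02,0,0,-0.5,-1],[-0.33,0.94,0.02,0,0,-0.5,-1],[-0.41,0.91,0.02,0,0,-0.5,-1],[-0.49,0.87,0.02,0,0,-0.5,-1],[-0.56,0.82,0.02,0,0,-0.5,-1],[-0.63,0.77,0.02,0,0,-0.5,-1]]
[[-0.7,0.72,0.02,0,0,-0.5,-1],[-0.76,0.65,0.02,0,0,-0.5,-1],[-0.81,0.58,0.01,0,0,-0.5,-1],[-0.86,0.51,0.02,0,0,-0.5,-1],[-0.9,0.44,0.01,0,0,-0.5,-1],[-0.93,0.35,0.02,0,0,-0.5,-1]]
```

View pics/s5.png

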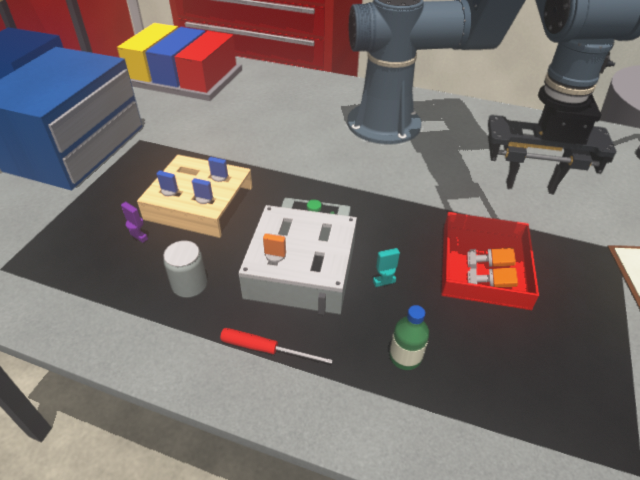

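Call:
{"op": "send_rows", "data": {
  "moves": [
    [0.27,0.96,0.02,0,0,-0.5,-1],
    [0.18,0.98,0.02,0,0,-0.5,-1],
    [0.1,0.99,0.02,0,0,-0.5,-1],
    [0.01,1,0.02,0,0,-0.5,-1],
    [-0.07,0.99,0.02,0,0,-0.5,-1],
    [-0.16,0.98,0.02,0,0,-0.5,-1],
    [-0.25,0.97,0.02,0,0,-0.5,-1],
    [-0.33,0.94,0.02,0,0,-0.5,-1],
    [-0.41,0.91,0.02,0,0,-0.5,-1],
    [-0.49,0.87,0.02,0,0,-0.5,-1],
    [-0.56,0.82,0.02,0,0,-0.5,-1],
    [-0.63,0.77,0.02,0,0,-0.5,-1]
  ]
}}

```text
time_s: 28.78
position: [0.5777, 0.0844, 0.1991]
tcp_rot: [[0.353, 0.936, -0.003], [0.936, -0.353, -0.001], [-0.002, -0.002, -1.0]]
force: [0.4, -0.3, 0.1]
opening: 1.0
```

Call:
{"op": "send_rows", "data": {
  "moves": [
    [-0.7,0.72,0.02,0,0,-0.5,-1],
    [-0.76,0.65,0.02,0,0,-0.5,-1],
    [-0.81,0.58,0.01,0,0,-0.5,-1],
    [-0.86,0.51,0.02,0,0,-0.5,-1],
    [-0.9,0.44,0.01,0,0,-0.5,-1],
    [-0.93,0.35,0.02,0,0,-0.5,-1],
    [0,0,0,0,0,0,-0.4],
    [0,0,0,0,0,0,-0.4]
  ]
}}

```text
time_s: 29.78
position: [0.6401, -0.0505, 0.1968]
tcp_rot: [[-0.158, 0.987, -0.003], [0.987, 0.158, 0.001], [0.001, -0.003, -1.0]]
force: [0.1, 0.4, -1.2]
opening: 0.858
```

```bash
python3 plan.py ".6411 -.0553 .087 98.8 -0.4"
```

```text
at [ 0.64013068 -0.0505416   0.1967964 ] 5 rows ->  [ 0.6411 -0.0552  0.087 ] 98.6
[[-0.04,0,0.88,0,0,0.01,-0.4],[-0.04,0,0.88,0,0,0.01,-0.4],[-0.04,0,0.88,0,0,0.01,-0.4],[-0.04,0,0.88,0,0,0.01,-0.4],[-0.03,0.01,0.87,0,0,0.01,-0.4]]
```

Call:
{"op": "send_rows", "data": {
  "moves": [
    [-0.04,0,0.9,0,0,0,-0.4],
    [-0.04,0,0.9,0,0,0,-0.4],
    [-0.04,0,0.9,0,0,0,-0.4],
    [-0.04,0,0.9,0,0,0,-0.4],
    [-0.03,0,0.87,0,0,0,-0.4],
    [0,0,0,0,0,0,-0.4],
    [0,0,0,0,0,0,-0.4]
  ]
}}

```text
time_s: 30.65
position: [0.6419, -0.056, 0.0867]
tcp_rot: [[-0.159, 0.987, 0.001], [0.987, 0.159, -0.0], [-0.0, 0.001, -1.0]]
force: [-0.6, 0.4, -0.5]
opening: 0.697
```

Call:
{"op": "send_rows", "data": {
  "moves": [
    [0,0,0,0,0,0,1],
    [0,0,0,0,0,0,1],
    [0,0,0,0,0,0,1],
    [0,0,0,0,0,0,1],
    [0,0,0,0,0,0,1],
    [0,0,0,0,0,0,1],
    [0,0,0,0,0,0,1],
    [0,0,0,0,0,0,1]
  ]
}}

```text
time_s: 31.65
position: [0.642, -0.0568, 0.0861]
tcp_rot: [[-0.158, 0.987, 0.001], [0.987, 0.158, -0.0], [-0.0, 0.001, -1.0]]
force: [0.7, 0.1, 0.4]
opening: 0.161
```

Call:
{"op": "send_rows", "data": {
  "moves": [
    [0,0,0,0,0,1,1],
    [0,0,0,0,0,1,1],
    [0,0,0,0,0,1,1],
    [0,0,0,0,0,1,1],
    [0,0,0,0,0,1,1],
    [0,0,0,0,0,1,1],
    [0,0,0,0,0,1,1],
    [0,0,0,0,0,1,1],
    [0,0,0,0,0,1,1],
    [0,0,0,0,0,0,1],
    [0,0,0,0,0,0,1]
  ]
}}

```text
time_s: 33.02
position: [0.6414, -0.0568, 0.0861]
tcp_rot: [[0.987, 0.16, -0.001], [0.16, -0.987, -0.0], [-0.001, -0.0, -1.0]]
force: [-0.5, 0.8, 1.1]
opening: 0.155
```

Call:
{"op": "send_rows", "data": {
  "moves": [
    [0,0,-0.4,0,0,0,1],
    [0,0,-0.6,0,0,0,1],
    [0,0,-1,0,0,0,1],
    [0,0,-1,0,0,0,1],
    [0,0,-1,0,0,0,1],
    [0,0,-1,0,0,0,1],
    [0,0,0,0,0,0,1],
    [0,0,0,0,0,0,1]
  ]
}}

```text
time_s: 34.02
position: [0.641, -0.0566, 0.2105]
tcp_rot: [[0.987, 0.158, -0.001], [0.158, -0.987, 0.0], [-0.001, -0.0, -1.0]]
force: [-1.1, 0.4, -2.1]
opening: 0.162
```

```bash
python3 tray.py t5;  python3 plan.py ".4052 .3003 .19 8.8 1"; python3 - <<'E'
from h import *
c=cam('scene');save(c,'s6')
E
```

```text
top 5505 838 ((455.97393798828125, 326.80133056640625), (201.36196899414062, 173.1125030517578), 7.777544975280762) [0.436 0.329 0.006]
scene 6388 1248 ((457.9691162109375, 328.0753173828125), (206.7583465576172, 170.90802001953125), 7.281454086303711) [0.451 0.326 0.011]
at [ 0.6407649  -0.05654847  0.20955656] 18 rows ->  [0.4052 0.3002 0.1901] 9.1
[[-0.39,-0.87,0.04,0,0,0,1],[-0.39,-0.87,0.04,0,0,0,1],[-0.39,-0.87,0.04,0,0,0,1],[-0.39,-0.86,0.04,0,0,0,1],[-0.39,-0.87,0.04,0,0,0,1],[-0.39,-0.86,0.04,0,0,0,1],[-0.39,-0.87,0.05,0,0,0,1],[-0.39,-0.86,0.04,0,0,0,1],[-0.39,-0.87,0.05,0,0,0,1],[-0.39,-0.86,0.04,0,0,0,1],[-0.39,-0.87,0.05,0,0,0,1],[-0.39,-0.86,0.04,0,0,0,1]]
[[-0.39,-0.87,0.05,0,0,0,1],[-0.4,-0.86,0.04,0,0,0,1],[-0.39,-0.87,0.05,0,0,0,1],[-0.4,-0.86,0.04,0,0,0,1],[-0.39,-0.87,0.05,0,0,0,1],[-0.4,-0.86,0.04,0,0,0,1]]
```

View pics/s6.png

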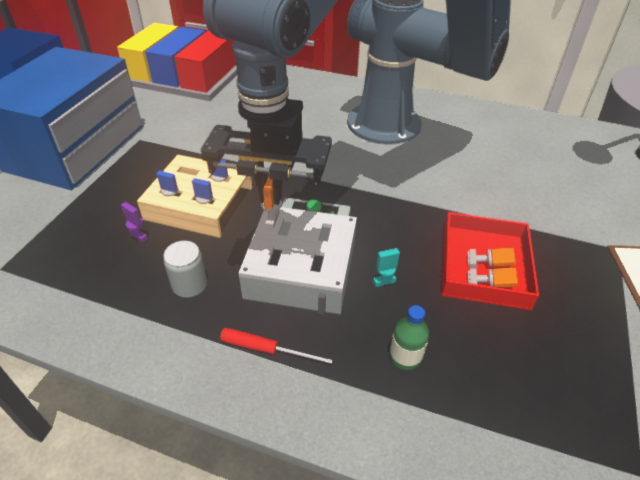

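Call:
{"op": "send_rows", "data": {
  "moves": [
    [-0.39,-0.87,0.04,0,0,0,1],
    [-0.39,-0.87,0.04,0,0,0,1],
    [-0.39,-0.87,0.04,0,0,0,1],
    [-0.39,-0.86,0.04,0,0,0,1],
    [-0.39,-0.87,0.04,0,0,0,1],
    [-0.39,-0.86,0.04,0,0,0,1],
    [-0.39,-0.87,0.05,0,0,0,1],
    [-0.39,-0.86,0.04,0,0,0,1],
    [-0.39,-0.87,0.05,0,0,0,1],
    [-0.39,-0.86,0.04,0,0,0,1],
    [-0.39,-0.87,0.05,0,0,0,1],
    [-0.39,-0.86,0.04,0,0,0,1]
  ]
}}

```text
time_s: 35.72
position: [0.4842, 0.1825, 0.1983]
tcp_rot: [[0.987, 0.158, 0.0], [0.158, -0.987, 0.0], [0.0, -0.0, -1.0]]
force: [0.6, -0.1, -1.8]
opening: 0.159
```

Call:
{"op": "send_rows", "data": {
  "moves": [
    [-0.39,-0.87,0.05,0,0,0,1],
    [-0.4,-0.86,0.04,0,0,0,1],
    [-0.39,-0.87,0.05,0,0,0,1],
    [-0.4,-0.86,0.04,0,0,0,1],
    [-0.39,-0.87,0.05,0,0,0,1],
    [-0.4,-0.86,0.04,0,0,0,1],
    [0,0,0,-1,0,0,1],
    [0,0,0,-1,0,0,1],
    [0,-0.34,0.94,0,0,0,1],
    [0,-0.34,0.94,0,0,0,1],
    [0,-0.34,0.94,0,0,0,1],
    [0,-0.34,0.94,0,0,0,1]
  ]
}}

```text
time_s: 37.22
position: [0.4058, 0.3008, 0.0908]
tcp_rot: [[0.987, 0.148, 0.055], [0.158, -0.928, -0.336], [0.001, 0.341, -0.94]]
force: [0.3, -0.5, -2.1]
opening: 0.163
```

```bash
python3 tray.py t6;python3 plan.py "- - - - 1"
```

```text
top 3542 607 ((457.0096740722656, 326.5978088378906), (199.5303192138672, 172.37591552734375), 7.825261116027832) [0.485 0.292 0.006]
scene 6084 1168 ((457.93402099609375, 327.8126525878906), (204.04757690429688, 171.1515655517578), 7.663445472717285) [0.458 0.33  0.01 ]
at [0.40510273 0.29982553 0.09073672] 1 rows ->  [0.4051 0.2998 0.0907] 9.1
[[0,0,0,0,0,0,1]]
```

Call:
{"op": "send_rows", "data": {
  "moves": [
    [0,-0.21,0.58,0,0,0,1],
    [0,-0.21,0.58,0,0,0,1],
    [0,0,0,0,0,0,1],
    [0,0,0,0,0,0,0.3],
    [0,0,0,0,0,0,0.3],
    [0,0,0,0,0,0,0.2],
    [0,0,0,0,0,0,0.2],
    [0,0,-0.5,0,0,0,0.2],
    [0,0,-0.7,0,0,0,0.2],
    [0,0,-1,0,0,0,0.2],
    [0,0,-1,0,0,0,0],
    [0,0,-1,0,0,0,0]
  ]
}}

```text
time_s: 38.88
position: [0.4004, 0.3358, 0.161]
tcp_rot: [[0.987, 0.148, 0.055], [0.158, -0.928, -0.337], [0.001, 0.342, -0.94]]
force: [-1.1, 0.6, -0.4]
opening: 0.481
```

Call:
{"op": "send_rows", "data": {
  "moves": [
    [0,0,-1,1,0,0,-0.5],
    [0,0,-1,1,0,0,-0.5],
    [0,0,-0.4,0,0,0,-0.5],
    [0,0,0,0,0,0,-0.5]
  ]
}}

```text
time_s: 39.38
position: [0.3989, 0.3482, 0.2184]
tcp_rot: [[0.987, 0.158, 0.002], [0.158, -0.987, -0.001], [0.002, 0.001, -1.0]]
force: [-0.4, 0.4, -0.2]
opening: 0.739
```

```bash
python3 - <<'E'
from h import *
c=cam('scene');save(c,'s7')
E
python3 plan.py ".55 .1 .3 91 -1" ".50 -.30 .3 91 -1"
```

```text
at [0.39823993 0.3483252  0.21744834] 30 rows ->  [ 0.4999 -0.3     0.2999] 91.0
[[0.34,0.83,-0.25,0,0,-0.63,-1],[0.25,0.86,-0.25,0,0,-0.63,-1],[0.15,0.88,-0.25,0,0,-0.63,-1],[0.05,0.89,-0.26,0,0,-0.63,-1],[-0.05,0.89,-0.25,0,0,-0.63,-1],[-0.14,0.89,-0.26,0,0,-0.63,-1],[-0.24,0.86,-0.25,0,0,-0.63,-1],[-0.33,0.83,-0.26,0,0,-0.63,-1],[-0.42,0.79,-0.25,0,0,-0.63,-1],[-0.51,0.74,-0.26,0,0,-0.63,-1],[-0.58,0.68,-0.25,0,0,-0.63,-1],[-0.66,0.61,-0.26,0,0,-0.63,-1]]
[[-0.72,0.54,-0.25,0,0,-0.63,-1],[-0.94,-0.13,-0,0,0,0,-1],[-0.94,-0.13,-0,0,0,0,-1],[-0.94,-0.14,-0,0,0,0,-1],[-0.94,-0.13,-0,0,0,0,-1],[-0.94,-0.14,-0,0,0,0,-1],[-0.94,-0.13,-0,0,0,0,-1],[-0.94,-0.14,-0,0,0,0,-1],[-0.94,-0.13,-0,0,0,0,-1],[-0.94,-0.14,-0,0,0,0,-1],[-0.94,-0.13,-0,0,0,0,-1],[-0.94,-0.14,-0,0,0,0,-1]]
[[-0.94,-0.13,-0,0,0,0,-1],[-0.94,-0.14,-0,0,0,0,-1],[-0.94,-0.13,-0,0,0,0,-1],[-0.93,-0.14,-0,0,0,0,-1],[-0.94,-0.13,-0,0,0,0,-1],[-0.93,-0.14,-0,0,0,0,-1]]
```

View pics/s7.png

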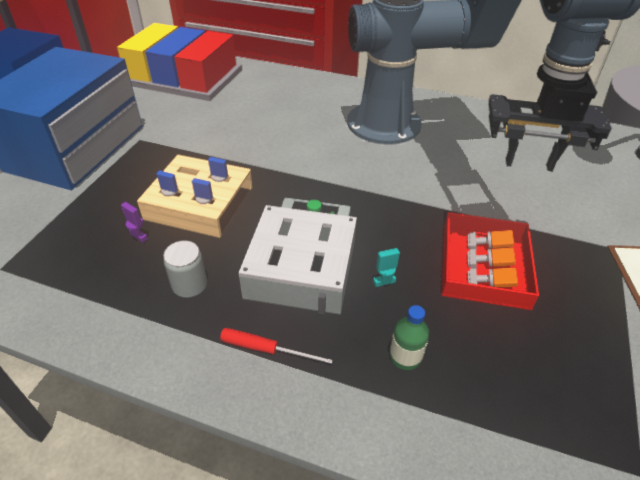

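Call:
{"op": "send_rows", "data": {
  "moves": [
    [0.34,0.83,-0.25,0,0,-0.63,-1],
    [0.25,0.86,-0.25,0,0,-0.63,-1],
    [0.15,0.88,-0.25,0,0,-0.63,-1],
    [0.05,0.89,-0.26,0,0,-0.63,-1],
    [-0.05,0.89,-0.25,0,0,-0.63,-1],
    [-0.14,0.89,-0.26,0,0,-0.63,-1],
    [-0.24,0.86,-0.25,0,0,-0.63,-1],
    [-0.33,0.83,-0.26,0,0,-0.63,-1],
    [-0.42,0.79,-0.25,0,0,-0.63,-1],
    [-0.51,0.74,-0.26,0,0,-0.63,-1],
    [-0.58,0.68,-0.25,0,0,-0.63,-1],
    [-0.66,0.61,-0.26,0,0,-0.63,-1]
  ]
}}

```text
time_s: 40.92
position: [0.5381, 0.1191, 0.2921]
tcp_rot: [[0.087, 0.996, -0.004], [0.996, -0.087, -0.001], [-0.002, -0.004, -1.0]]
force: [0.3, -0.1, -0.6]
opening: 1.002
```

Call:
{"op": "send_rows", "data": {
  "moves": [
    [-0.72,0.54,-0.25,0,0,-0.63,-1],
    [-0.94,-0.14,0,0,0,0,-1],
    [-0.94,-0.14,0,0,0,0,-1],
    [-0.94,-0.14,0,0,0,0,-1],
    [-0.94,-0.14,0,0,0,0,-1],
    [-0.94,-0.14,0,0,0,0,-1],
    [-0.94,-0.14,0,0,0,0,-1],
    [-0.94,-0.14,0,0,0,0,-1],
    [-0.94,-0.14,0,0,0,0,-1],
    [-0.94,-0.14,0,0,0,0,-1],
    [-0.94,-0.14,0,0,0,0,-1],
    [-0.94,-0.14,0,0,0,0,-1]
  ]
}}

```text
time_s: 42.42
position: [0.5159, -0.1592, 0.2982]
tcp_rot: [[-0.019, 1.0, -0.004], [1.0, 0.019, 0.001], [0.001, -0.004, -1.0]]
force: [-0.2, -0.2, 1.1]
opening: 0.997
```

Call:
{"op": "send_rows", "data": {
  "moves": [
    [-0.94,-0.14,0,0,0,0,-1],
    [-0.94,-0.14,0,0,0,0,-1],
    [-0.94,-0.14,0,0,0,0,-1],
    [-0.94,-0.14,0,0,0,0,-1],
    [-0.94,-0.14,0,0,0,0,-1],
    [-0.94,-0.14,0,0,0,0,-1],
    [-0.8,-0.3,0,0,0,0,-1],
    [0,0,0,0,0,0,-1],
    [0,0,0,0,0,0,-1],
    [0,0,0,0,0,0,-1]
  ]
}}

```text
time_s: 43.68
position: [0.4903, -0.3203, 0.3001]
tcp_rot: [[-0.018, 1.0, 0.0], [1.0, 0.018, 0.0], [0.0, 0.0, -1.0]]
force: [-0.9, 0.4, -0.3]
opening: 0.994
```

```bash
python3 - <<'E'
from fit import *
c=cam('wrist');save(c,'w3');P=cloud(c)
print(status.read_state()['position'],status.read_state()['tcp_rot'][:,0])
for col in ['blue']:
  for m in blob(c,*COL[col]):
    p=P[m]; 
    if m.sum()<60: continue
    for lo in (.097,.102):
        k=m&(P[...,2]>lo)&(P[...,2]<.115)
        if k.sum()<30: continue
        print(lo,k.sum(),[np.round(v,1) for v in rectfit(c,k,.105)], [np.round(v,1) for v in cv2.minAreaRect((P[k][:,:2]*1000).astype(np.float32))])
m=(P[...,2]>.048)&(P[...,2]<.063)&(P[...,0]>.33)&(P[...,0]<.63)&(P[...,1]<-.18)&(P[...,1]>-.45)
m=cv2.morphologyEx(m.astype(np.uint8),cv2.MORPH_OPEN,np.ones((3,3)))
print(rectfit(c,m,.055))
E
```

```text
[ 0.4903631  -0.32026925  0.30014971] [-1.80873625e-02  9.99836392e-01  1.92783549e-04]
0.097 187 [array([ 522.5, -356.1]), array([40., 10.]), np.float64(88.9)] [array([ 522.8, -356.9]), array([38. ,  9.7]), np.float64(87.9)]
0.102 169 [array([ 522.1, -356.7]), array([ 8.7, 38.7]), np.float64(2.6)] [array([ 522.8, -356.9]), array([38. ,  9.4]), np.float64(88.6)]
((483.44232177734375, -317.61260986328125), (180.55908203125, 190.59954833984375), 2.2683379650115967)
```

View pics/w3.png

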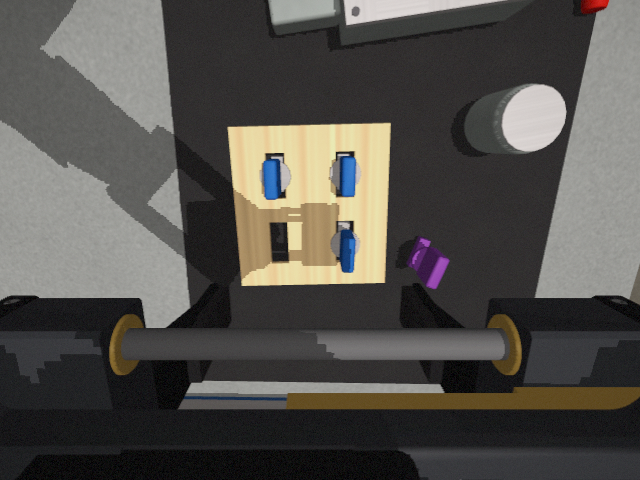

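```bash
python3 - <<'E'
from fit import *
c=cam('wrist');P=cloud(c);hsv=cv2.cvtColor(c['img'],cv2.COLOR_RGB2HSV)
print(hsv[180,271],hsv[175,348],hsv[250,348],P[180,271],P[175,348])
for m in blob(c,(100,130,60),(130,255,255),60):
    k=m&(P[...,2]>.095)&(P[...,2]<.115)
    if k.sum()<30: continue
    print(m.sum(),k.sum(),[np.round(v,1) for v in rectfit(c,k,.105)], [np.round(v,1) for v in cv2.minAreaRect((P[k][:,:2]*1000).astype(np.float32))])
E
```

```text
[106 190 197] [106 187 199] [107 204 120] [ 0.44378487 -0.27861286  0.10610787] [ 0.5217306  -0.27229634  0.1057683 ]
595 547 [array([ 521.8, -274.1]), array([14.1, 39.1]), np.float64(2.2)] [array([ 521.7, -274.2]), array([14.1, 39.1]), np.float64(0.6)]
623 516 [array([ 443.1, -278. ]), array([13.9, 38.2]), np.float64(1.8)] [array([ 442.7, -278.1]), array([13. , 38.3]), np.float64(2.1)]
559 461 [array([ 525. , -356.1]), array([14., 40.]), np.float64(2.2)] [array([ 525.1, -356.9]), array([38.4, 14. ]), np.float64(89.4)]
```

```bash
python3 plan.py ".525 -.3563 .15 92.2 -0.4" ".525 -.3563 .0675 92.2 -0.4"
```

```text
at [ 0.49036607 -0.32039032  0.30014452] 11 rows ->  [ 0.5249 -0.3564  0.0674] 92.0
[[-0.21,0.19,0.86,0,0,-0.02,-0.4],[-0.21,0.19,0.86,0,0,-0.02,-0.4],[-0.21,0.19,0.86,0,0,-0.02,-0.4],[-0.21,0.19,0.86,0,0,-0.02,-0.4],[-0.21,0.2,0.86,0,0,-0.02,-0.4],[-0.21,0.19,0.85,0,0,-0.02,-0.4],[-0.22,0.19,0.86,0,0,-0.02,-0.4],[0,0,0.82,0,0,0.01,-0.4],[0,0,0.83,0,0,0.01,-0.4],[0,0,0.82,0,0,0.01,-0.4],[0,0,0.83,0,0,0.01,-0.4]]
```

Call:
{"op": "send_rows", "data": {
  "moves": [
    [-0.21,0.19,0.86,0,0,-0.02,-0.4],
    [-0.21,0.19,0.86,0,0,-0.02,-0.4],
    [-0.21,0.19,0.86,0,0,-0.02,-0.4],
    [-0.21,0.19,0.86,0,0,-0.02,-0.4],
    [-0.21,0.2,0.86,0,0,-0.02,-0.4],
    [-0.21,0.19,0.85,0,0,-0.02,-0.4],
    [-0.22,0.19,0.86,0,0,0,-0.4],
    [0,0,0.82,0,0,0,-0.4],
    [0,0,0.83,0,0,0,-0.4],
    [0,0,0.82,0,0,0,-0.4],
    [0,0,0.83,0,0,0,-0.4],
    [0,0,0,0,0,0,-0.4]
  ]
}}

```text
time_s: 45.28
position: [0.5238, -0.3562, 0.0649]
tcp_rot: [[-0.038, 0.999, -0.003], [0.999, 0.038, 0.003], [0.003, -0.003, -1.0]]
force: [-0.7, 0.7, 0.3]
opening: 0.699
```

Call:
{"op": "send_rows", "data": {
  "moves": [
    [0,0,0,0,0,0,1],
    [0,0,0,0,0,0,1],
    [0,0,0,0,0,0,1],
    [0,0,0,0,0,0,1],
    [0,0,0,0,0,0,1],
    [0,0,0,0,0,0,1],
    [0,0,0,0,0,0,1],
    [0,0,0,0,0,0,1]
  ]
}}

```text
time_s: 46.28
position: [0.5251, -0.3572, 0.0674]
tcp_rot: [[-0.038, 0.999, 0.001], [0.999, 0.038, -0.0], [-0.0, 0.001, -1.0]]
force: [0.5, 0.7, 1.5]
opening: 0.157
```

Call:
{"op": "send_rows", "data": {
  "moves": [
    [0,0,-0.4,0,0,0,1],
    [0,0,-0.6,0,0,0,1],
    [0,0,-1,0,0,0,1],
    [0,0,-1,0,0,0,1],
    [0,0,-1,0,0,0,1],
    [0,0,-1,0,0,0,1],
    [0,0,-0.5,0,0,0,1],
    [0,0,0,0,0,0,1]
  ]
}}

```text
time_s: 47.28
position: [0.5251, -0.3575, 0.206]
tcp_rot: [[-0.038, 0.999, 0.002], [0.999, 0.038, -0.002], [-0.002, 0.002, -1.0]]
force: [0.0, -0.3, -1.4]
opening: 0.159
```

```bash
python3 plan.py ".6413 -.0562 .2 8.8 1"
```

```text
at [ 0.52506935 -0.35749725  0.20598389] 13 rows ->  [ 0.6413 -0.0561  0.2   ] 9.0
[[0.91,0.39,0.02,0,0,0.64,1],[0.95,0.29,0.02,0,0,0.64,1],[0.98,0.18,0.02,0,0,0.64,1],[0.99,0.07,0.02,0,0,0.64,1],[0.99,-0.04,0.02,0,0,0.64,1],[0.98,-0.15,0.02,0,0,0.64,1],[0.96,-0.26,0.02,0,0,0.64,1],[0.93,-0.36,0.02,0,0,0.64,1],[0.88,-0.47,0.02,0,0,0.64,1],[0.82,-0.56,0.01,0,0,0.64,1],[0.75,-0.65,0.02,0,0,0.64,1],[0.68,-0.73,0.01,0,0,0.64,1]]
[[0.59,-0.8,0.02,0,0,0.64,1]]
```

Call:
{"op": "send_rows", "data": {
  "moves": [
    [0.91,0.39,0.02,0,0,0.64,1],
    [0.95,0.29,0.02,0,0,0.64,1],
    [0.98,0.18,0.02,0,0,0.64,1],
    [0.99,0.07,0.02,0,0,0.64,1],
    [0.99,-0.04,0.02,0,0,0.64,1],
    [0.98,-0.15,0.02,0,0,0.64,1],
    [0.96,-0.26,0.02,0,0,0.64,1],
    [0.93,-0.36,0.02,0,0,0.64,1],
    [0.88,-0.47,0.02,0,0,0.64,1],
    [0.82,-0.56,0.01,0,0,0.64,1],
    [0.75,-0.65,0.02,0,0,0.64,1],
    [0.68,-0.73,0.01,0,0,0.64,1]
  ]
}}

```text
time_s: 48.78
position: [0.6313, -0.0779, 0.1976]
tcp_rot: [[0.965, 0.262, -0.003], [0.262, -0.965, 0.001], [-0.003, -0.002, -1.0]]
force: [-0.1, -0.3, -1.5]
opening: 0.159
```

Call:
{"op": "send_rows", "data": {
  "moves": [
    [0.59,-0.8,0.02,0,0,0.66,1],
    [0,0,0.8,0,0,0,1],
    [0,0,0.8,0,0,0,1],
    [0,0,0,0,0,0,1],
    [0,0,0,0,0,0,1],
    [0,0,0,0,0,0,1]
  ]
}}

```text
time_s: 49.52
position: [0.6416, -0.056, 0.1596]
tcp_rot: [[0.988, 0.153, 0.002], [0.153, -0.988, -0.0], [0.002, 0.001, -1.0]]
force: [-0.0, -0.5, -1.1]
opening: 0.161
```

```bash
python3 plan.py ".6413 -.0562 .16 8.8 1";python3 - <<'E'
from h import *
c=cam('scene');save(c,'s8')
c=cam('wrist');save(c,'w8')
a=cv2.imread('pics/s8.png')[130:330,180:400];cv2.imwrite('pics/s8c.png',cv2.resize(a,None,fx=3,fy=3))
E
```

```text
at [ 0.64158411 -0.05601926  0.15955833] 1 rows ->  [ 0.6414 -0.0563  0.1601] 8.8
[[-0.01,0.01,-0.02,0,0,-0,1]]
```

View pics/s8c.png

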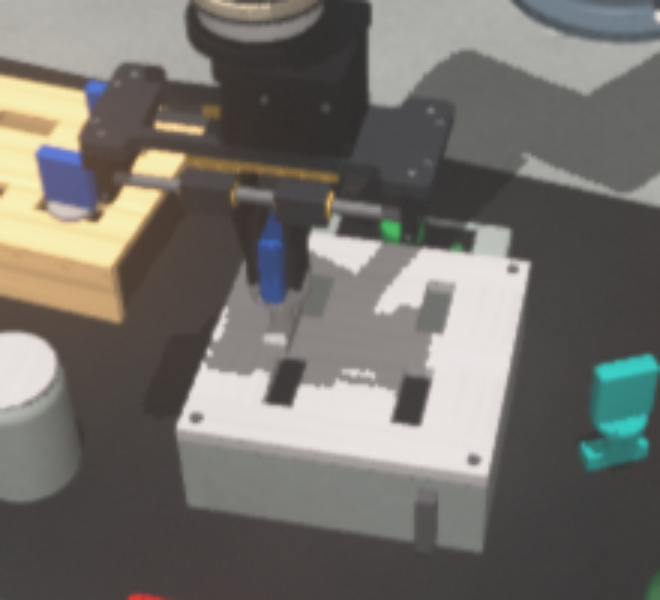

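View pics/w8.png

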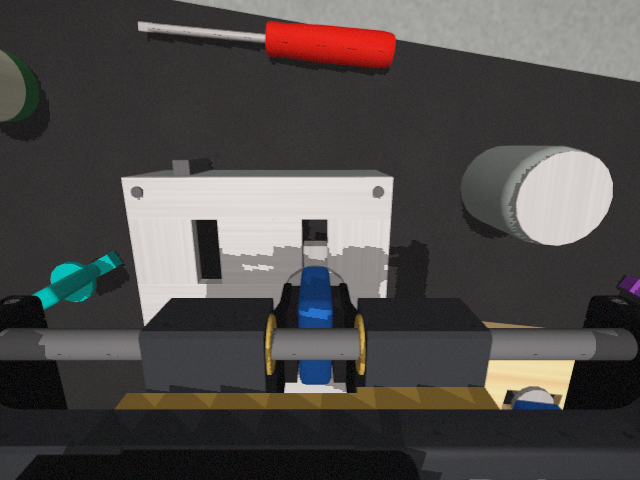

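Call:
{"op": "send_rows", "data": {
  "moves": [
    [0,0,0.8,0,0,0,1],
    [0,0,0.3,0,0,0,1],
    [0,0,0.3,0,0,0,1],
    [0,0,0.3,0,0,0,1],
    [0,0,0,0,0,0,1]
  ]
}}

```text
time_s: 50.25
position: [0.6406, -0.0557, 0.1157]
tcp_rot: [[0.988, 0.153, -0.001], [0.153, -0.988, 0.0], [-0.001, -0.001, -1.0]]
force: [-0.2, -0.5, -0.7]
opening: 0.16
```

Call:
{"op": "send_rows", "data": {
  "moves": [
    [0,0,0.3,0,0,0,1],
    [0,0,0.3,0,0,0,1],
    [0,0,0.3,0,0,0,1],
    [0,0,0.15,0,0,0,1],
    [0,0,0,0,0,0,1],
    [0,0,0,0,0,0,1]
  ]
}}

```text
time_s: 51.0
position: [0.6412, -0.0558, 0.0902]
tcp_rot: [[0.988, 0.153, 0.0], [0.153, -0.988, -0.0], [0.0, 0.0, -1.0]]
force: [0.3, -0.7, -1.0]
opening: 0.159
```

Call:
{"op": "send_rows", "data": {
  "moves": [
    [0,0,0.12,0,0,0,1],
    [0,0,0,0,0,0,1],
    [0,0,0,0,0,0,1]
  ]
}}

```text
time_s: 51.38
position: [0.6415, -0.0559, 0.0874]
tcp_rot: [[0.988, 0.153, 0.001], [0.153, -0.988, -0.0], [0.001, 0.0, -1.0]]
force: [1.2, -0.1, 1.2]
opening: 0.159
```

Call:
{"op": "send_rows", "data": {
  "moves": [
    [0,0,0,0,0,-1,1],
    [0,0,0,0,0,-1,1],
    [0,0,0,0,0,-1,1],
    [0,0,0,0,0,-1,1],
    [0,0,0,0,0,-1,1],
    [0,0,0,0,0,-1,1],
    [0,0,0,0,0,-1,1],
    [0,0,0,0,0,-1,1],
    [0,0,0,0,0,-1,1],
    [0,0,0,0,0,0,1],
    [0,0,0,0,0,0,1]
  ]
}}

```text
time_s: 52.75
position: [0.6411, -0.0558, 0.0874]
tcp_rot: [[-0.15, 0.989, 0.0], [0.989, 0.15, -0.0], [-0.0, 0.0, -1.0]]
force: [-1.3, -0.5, 3.2]
opening: 0.16
```

Call:
{"op": "send_rows", "data": {
  "moves": [
    [0,0,0,0,0,0,0],
    [0,0,0,0,0,0,0],
    [0,0,0,0,0,0,0],
    [0,0,0,0,0,0,0],
    [0,0,0,0,0,0,0],
    [0,0,-0.5,0,0,0,-0.2],
    [0,0,-1,0,0,0,-0.4],
    [0,0,-1,0,0,0,-0.4],
    [0,0,-1,0,0,0,-0.4],
    [0,0,-1,0,0,0,-0.4],
    [0,0,0,0,0,0,-0.4]
  ]
}}

```text
time_s: 54.12
position: [0.6428, -0.0561, 0.2026]
tcp_rot: [[-0.153, 0.988, 0.006], [0.988, 0.153, -0.002], [-0.003, 0.006, -1.0]]
force: [0.3, -0.2, 0.2]
opening: 0.703
```

```bash
python3 plan.py ".5218 -.2745 .16 92.2 -0.4" ".5218 -.2745 .0675 92.2 -0.4";python3 - <<'E'
from h import *
c=cam('scene');save(c,'s9')
a=cv2.imread('pics/s9.png')[130:330,180:400];cv2.imwrite('pics/s9c.png',cv2.resize(a,None,fx=3,fy=3))
E
```

```text
at [ 0.64275235 -0.05614472  0.20263999] 15 rows ->  [ 0.5218 -0.2746  0.0674] 92.2
[[-0.72,-0.56,0.16,0,0,0.06,-0.4],[-0.72,-0.55,0.15,0,0,0.06,-0.4],[-0.73,-0.54,0.16,0,0,0.06,-0.4],[-0.73,-0.53,0.15,0,0,0.06,-0.4],[-0.74,-0.53,0.16,0,0,0.06,-0.4],[-0.75,-0.52,0.15,0,0,0.06,-0.4],[-0.75,-0.51,0.16,0,0,0.06,-0.4],[-0.76,-0.5,0.15,0,0,0.06,-0.4],[-0.76,-0.49,0.16,0,0,0.06,-0.4],[-0.77,-0.48,0.15,0,0,0.06,-0.4],[-0.77,-0.48,0.16,0,0,0.06,-0.4],[0,-0,0.92,0,0,-0,-0.4]]
[[0,-0,0.93,0,0,-0,-0.4],[0,-0,0.92,0,0,-0,-0.4],[0,-0,0.93,0,0,-0,-0.4]]
```

View pics/s9c.png

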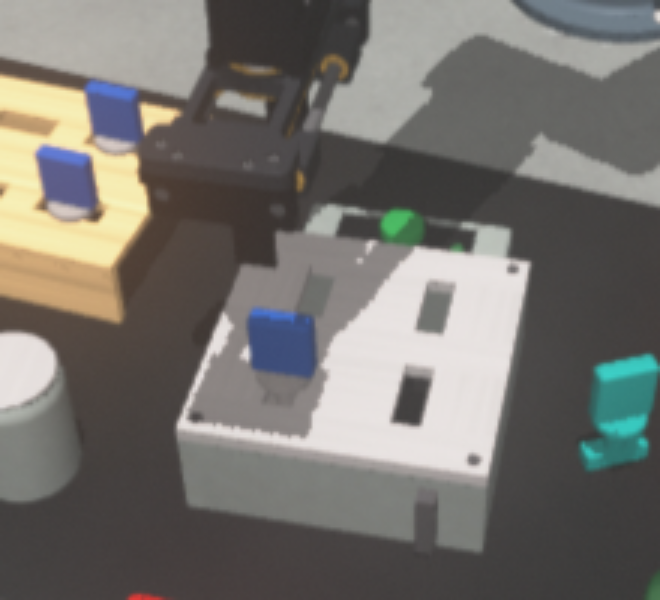

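Call:
{"op": "send_rows", "data": {
  "moves": [
    [-0.72,-0.56,0.16,0,0,0.06,-0.4],
    [-0.72,-0.55,0.15,0,0,0.06,-0.4],
    [-0.73,-0.54,0.16,0,0,0.06,-0.4],
    [-0.73,-0.53,0.15,0,0,0.06,-0.4],
    [-0.74,-0.53,0.16,0,0,0.06,-0.4],
    [-0.75,-0.52,0.15,0,0,0.06,-0.4],
    [-0.75,-0.51,0.16,0,0,0.06,-0.4],
    [-0.76,-0.5,0.15,0,0,0.06,-0.4],
    [-0.76,-0.49,0.16,0,0,0.06,-0.4],
    [-0.77,-0.48,0.15,0,0,0.06,-0.4],
    [-0.77,-0.48,0.16,0,0,0.06,-0.4],
    [0,0,0,0,0,0,-0.4]
  ]
}}

```text
time_s: 55.68
position: [0.5187, -0.2761, 0.1562]
tcp_rot: [[-0.035, 0.999, -0.001], [0.999, 0.035, 0.0], [0.0, -0.001, -1.0]]
force: [0.9, 0.2, 0.8]
opening: 0.697
```

Call:
{"op": "send_rows", "data": {
  "moves": [
    [0,0,0.9,0,0,0,-0.4],
    [0,0,0.9,0,0,0,-0.4],
    [0,0,0.9,0,0,0,-0.4],
    [0,0,0.8,0,0,0,-0.4],
    [0,0,0,0,0,0,-0.4],
    [0,0,0,0,0,0,-0.4]
  ]
}}

```text
time_s: 56.42
position: [0.5205, -0.2742, 0.0699]
tcp_rot: [[-0.038, 0.999, 0.001], [0.999, 0.038, -0.001], [-0.001, 0.001, -1.0]]
force: [0.7, -0.3, -0.0]
opening: 0.7
```

```bash
python3 plan.py ".5218 -.2745 .0675 92.2 1"
```

```text
at [ 0.52054395 -0.27424352  0.06985532] 1 rows ->  [ 0.5218 -0.2744  0.0676] 92.2
[[-0.01,0.05,0.09,0,0,-0,1]]
```

Call:
{"op": "send_rows", "data": {
  "moves": [
    [-0.01,0.05,0.09,0,0,0,1],
    [0,0,0,0,0,0,1],
    [0,0,0,0,0,0,1],
    [0,0,0,0,0,0,1],
    [0,0,0,0,0,0,1],
    [0,0,0,0,0,0,1],
    [0,0,0,0,0,0,1],
    [0,0,0,0,0,0,1]
  ]
}}

```text
time_s: 57.42
position: [0.5217, -0.2745, 0.0671]
tcp_rot: [[-0.038, 0.999, 0.001], [0.999, 0.038, -0.0], [-0.0, 0.001, -1.0]]
force: [1.3, 0.6, -0.7]
opening: 0.161
```

Call:
{"op": "send_rows", "data": {
  "moves": [
    [0,0,-0.4,0,0,0,1],
    [0,0,-0.6,0,0,0,1],
    [0,0,-1,0,0,0,1],
    [0,0,-1,0,0,0,1],
    [0,0,-1,0,0,0,1],
    [0,0,-1,0,0,0,1],
    [0,0,-0.5,0,0,0,1],
    [0,0,0,0,0,0,1]
  ]
}}

```text
time_s: 58.42
position: [0.5216, -0.2746, 0.2057]
tcp_rot: [[-0.038, 0.999, 0.002], [0.999, 0.038, -0.001], [-0.002, 0.002, -1.0]]
force: [-0.3, 1.2, -1.2]
opening: 0.159
```

```bash
python3 plan.py ".6290 .0236 .2 8.8 1"
```

```text
at [ 0.52161189 -0.27464019  0.20567207] 13 rows ->  [0.6291 0.0236 0.1999] 9.0
[[0.9,0.37,0.02,0,0,0.64,1],[0.94,0.26,0.02,0,0,0.64,1],[0.96,0.16,0.02,0,0,0.64,1],[0.97,0.05,0.02,0,0,0.64,1],[0.97,-0.06,0.02,0,0,0.64,1],[0.96,-0.17,0.02,0,0,0.64,1],[0.94,-0.28,0.02,0,0,0.64,1],[0.9,-0.38,0.01,0,0,0.64,1],[0.85,-0.48,0.02,0,0,0.64,1],[0.79,-0.57,0.01,0,0,0.64,1],[0.73,-0.65,0.02,0,0,0.64,1],[0.65,-0.73,0.01,0,0,0.64,1]]
[[0.56,-0.8,0.02,0,0,0.64,1]]
```

Call:
{"op": "send_rows", "data": {
  "moves": [
    [0.9,0.37,0.02,0,0,0.64,1],
    [0.94,0.26,0.02,0,0,0.64,1],
    [0.96,0.16,0.02,0,0,0.64,1],
    [0.97,0.05,0.02,0,0,0.64,1],
    [0.97,-0.06,0.02,0,0,0.64,1],
    [0.96,-0.17,0.02,0,0,0.64,1],
    [0.94,-0.28,0.02,0,0,0.64,1],
    [0.9,-0.38,0.01,0,0,0.64,1],
    [0.85,-0.48,0.02,0,0,0.64,1],
    [0.79,-0.57,0.01,0,0,0.64,1],
    [0.73,-0.65,0.02,0,0,0.64,1],
    [0.65,-0.73,0.01,0,0,0.64,1]
  ]
}}

```text
time_s: 59.92
position: [0.6198, 0.0017, 0.1976]
tcp_rot: [[0.965, 0.262, -0.003], [0.262, -0.965, 0.001], [-0.003, -0.001, -1.0]]
force: [0.5, -0.2, -2.1]
opening: 0.16
```

Call:
{"op": "send_rows", "data": {
  "moves": [
    [0.56,-0.8,0.02,0,0,0.66,1],
    [0,0,0.8,0,0,0,1],
    [0,0,0.8,0,0,0,1],
    [0,0,0,0,0,0,1],
    [0,0,0,0,0,0,1],
    [0,0,0,0,0,0,1]
  ]
}}

```text
time_s: 60.68
position: [0.6294, 0.0236, 0.1595]
tcp_rot: [[0.988, 0.153, 0.002], [0.153, -0.988, -0.0], [0.001, 0.0, -1.0]]
force: [1.0, 0.5, -2.1]
opening: 0.158
```

```bash
python3 plan.py ".6290 .0236 .14 8.8 1";python3 - <<'E'
from h import *
c=cam('wrist');save(c,'w10')
E
```

```text
at [0.62938829 0.02364327 0.15948907] 1 rows ->  [0.6289 0.0236 0.14  ] 8.8
[[-0.02,-0,0.78,0,0,-0,1]]
```

View pics/w10.png

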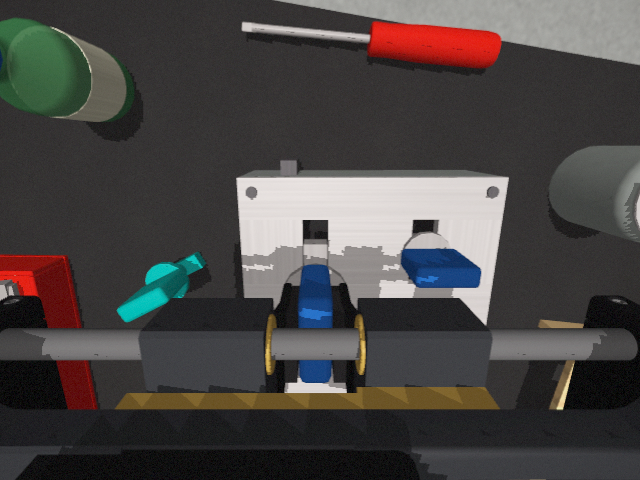

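Call:
{"op": "send_rows", "data": {
  "moves": [
    [0,0,0.8,0,0,0,1],
    [0,0,0.3,0,0,0,1],
    [0,0,0.3,0,0,0,1],
    [0,0,0.3,0,0,0,1],
    [0,0,0,0,0,0,1]
  ]
}}

```text
time_s: 61.35
position: [0.6284, 0.0239, 0.1157]
tcp_rot: [[0.988, 0.153, -0.001], [0.153, -0.988, 0.0], [-0.001, -0.0, -1.0]]
force: [-0.6, -0.4, -2.2]
opening: 0.16
```

Call:
{"op": "send_rows", "data": {
  "moves": [
    [0,0,0.3,0,0,0,1],
    [0,0,0.3,0,0,0,1],
    [0,0,0.3,0,0,0,1],
    [0,0,0.15,0,0,0,1],
    [0,0,0.1,0,0,0,1],
    [0,0,0,0,0,0,1],
    [0,0,0,0,0,0,1]
  ]
}}

```text
time_s: 62.22
position: [0.629, 0.0238, 0.0877]
tcp_rot: [[0.988, 0.153, 0.0], [0.153, -0.988, -0.0], [0.0, 0.0, -1.0]]
force: [0.9, -0.2, -1.4]
opening: 0.157
```

Call:
{"op": "send_rows", "data": {
  "moves": [
    [0,0,0.04,0,0,0,1],
    [0,0,0,0,0,0,1]
  ]
}}

```text
time_s: 62.48
position: [0.6291, 0.0238, 0.0871]
tcp_rot: [[0.988, 0.153, 0.001], [0.153, -0.988, -0.0], [0.001, 0.0, -1.0]]
force: [-0.3, -0.6, 1.5]
opening: 0.154
```

Call:
{"op": "send_rows", "data": {
  "moves": [
    [0,0,0,0,0,-1,1],
    [0,0,0,0,0,-1,1],
    [0,0,0,0,0,-1,1],
    [0,0,0,0,0,-1,1],
    [0,0,0,0,0,-1,1],
    [0,0,0,0,0,-1,1],
    [0,0,0,0,0,-1,1],
    [0,0,0,0,0,-1,1],
    [0,0,0,0,0,-1,1],
    [0,0,0,0,0,0,1],
    [0,0,0,0,0,0,1]
  ]
}}

```text
time_s: 63.85
position: [0.6293, 0.0238, 0.0871]
tcp_rot: [[-0.15, 0.989, 0.001], [0.989, 0.15, -0.0], [-0.0, 0.001, -1.0]]
force: [-0.8, 1.3, 3.8]
opening: 0.16
```

Call:
{"op": "send_rows", "data": {
  "moves": [
    [0,0,0,0,0,0,0],
    [0,0,0,0,0,0,0],
    [0,0,0,0,0,0,0],
    [0,0,0,0,0,0,0],
    [0,0,0,0,0,0,0],
    [0,0,-0.5,0,0,0,-0.2],
    [0,0,-1,0,0,0,-0.4],
    [0,0,-1,0,0,0,-0.4],
    [0,0,-1,0,0,0,-0.4],
    [0,0,-1,0,0,0,-0.4],
    [0,0,0,0,0,0,-0.4],
    [0,0,0,0,0,0,-0.4]
  ]
}}

```text
time_s: 65.35
position: [0.6282, 0.0239, 0.1986]
tcp_rot: [[-0.153, 0.988, -0.001], [0.988, 0.153, 0.0], [0.0, -0.001, -1.0]]
force: [0.1, 0.7, -0.6]
opening: 0.702
```

```bash
python3 plan.py ".4430 -.278 .17 92.2 -0.4" ".4430 -.278 .0675 92.2 -0.4";python3 - <<'E'
from h import *
c=cam('scene');save(c,'s11')
a=cv2.imread('pics/s11.png')[130:330,180:400];cv2.imwrite('pics/s11c.png',cv2.resize(a,None,fx=3,fy=3))
E
```

```text
at [0.62821492 0.02390214 0.19858012] 20 rows ->  [ 0.4431 -0.2779  0.0676] 92.3
[[-0.72,-0.61,0.08,0,0,0.04,-0.4],[-0.72,-0.61,0.08,0,0,0.04,-0.4],[-0.73,-0.6,0.08,0,0,0.04,-0.4],[-0.73,-0.6,0.08,0,0,0.04,-0.4],[-0.74,-0.59,0.07,0,0,0.04,-0.4],[-0.74,-0.59,0.08,0,0,0.04,-0.4],[-0.75,-0.58,0.07,0,0,0.04,-0.4],[-0.75,-0.57,0.08,0,0,0.04,-0.4],[-0.75,-0.57,0.07,0,0,0.04,-0.4],[-0.76,-0.56,0.08,0,0,0.04,-0.4],[-0.76,-0.56,0.07,0,0,0.04,-0.4],[-0.76,-0.55,0.08,0,0,0.04,-0.4]]
[[-0.77,-0.55,0.07,0,0,0.04,-0.4],[-0.77,-0.54,0.08,0,0,0.04,-0.4],[-0.78,-0.54,0.07,0,0,0.04,-0.4],[-0,-0,0.82,0,0,0.01,-0.4],[-0,-0,0.82,0,0,0.01,-0.4],[-0,-0,0.82,0,0,0.01,-0.4],[-0,-0,0.82,0,0,0.01,-0.4],[-0,-0,0.82,0,0,0.01,-0.4]]
```

View pics/s11c.png

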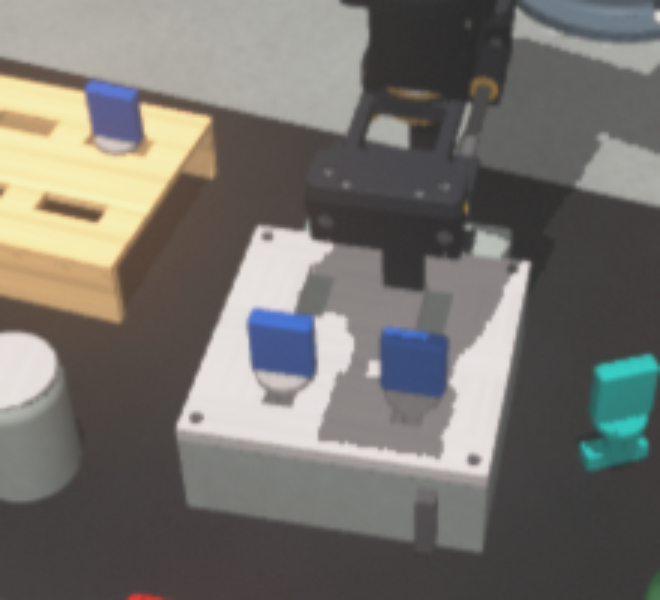

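Call:
{"op": "send_rows", "data": {
  "moves": [
    [-0.72,-0.61,0.08,0,0,0.04,-0.4],
    [-0.72,-0.61,0.08,0,0,0.04,-0.4],
    [-0.73,-0.6,0.08,0,0,0.04,-0.4],
    [-0.73,-0.6,0.08,0,0,0.04,-0.4],
    [-0.74,-0.59,0.07,0,0,0.04,-0.4],
    [-0.74,-0.59,0.08,0,0,0.04,-0.4],
    [-0.75,-0.58,0.07,0,0,0.04,-0.4],
    [-0.75,-0.57,0.08,0,0,0.04,-0.4],
    [-0.75,-0.57,0.07,0,0,0.04,-0.4],
    [-0.76,-0.56,0.08,0,0,0.04,-0.4],
    [-0.76,-0.56,0.07,0,0,0.04,-0.4],
    [-0.76,-0.55,0.08,0,0,0.04,-0.4]
  ]
}}

```text
time_s: 66.9
position: [0.4786, -0.2189, 0.1755]
tcp_rot: [[-0.068, 0.998, -0.001], [0.998, 0.068, 0.001], [0.001, -0.001, -1.0]]
force: [-1.0, -0.6, 0.6]
opening: 0.697
```

Call:
{"op": "send_rows", "data": {
  "moves": [
    [-0.77,-0.55,0.07,0,0,0.04,-0.4],
    [-0.77,-0.54,0.08,0,0,0.04,-0.4],
    [-0.78,-0.54,0.07,0,0,0.06,-0.4],
    [0,0,0.82,0,0,0,-0.4],
    [0,0,0.82,0,0,0,-0.4],
    [0,0,0.82,0,0,0,-0.4],
    [0,0,0.82,0,0,0,-0.4],
    [0,0,0.7,0,0,0,-0.4],
    [0,0,0,0,0,0,-0.4],
    [0,0,0,0,0,0,-0.4]
  ]
}}

```text
time_s: 68.15
position: [0.4431, -0.2786, 0.0713]
tcp_rot: [[-0.044, 0.999, 0.0], [0.999, 0.044, -0.0], [-0.0, 0.0, -1.0]]
force: [-0.3, -0.2, 0.3]
opening: 0.699
```

```bash
python3 plan.py ".4430 -.278 .0672 92.2 1"
```

```text
at [ 0.44312658 -0.27858131  0.07131309] 1 rows ->  [ 0.4431 -0.2781  0.0673] 92.2
[[0.02,-0,0.16,0,0,0.03,1]]
```

Call:
{"op": "send_rows", "data": {
  "moves": [
    [0.02,0,0.16,0,0,0.03,1],
    [0,0,0,0,0,0,1],
    [0,0,0,0,0,0,1],
    [0,0,0,0,0,0,1],
    [0,0,0,0,0,0,1],
    [0,0,0,0,0,0,1],
    [0,0,0,0,0,0,1],
    [0,0,0,0,0,0,1]
  ]
}}

```text
time_s: 69.15
position: [0.4437, -0.2775, 0.067]
tcp_rot: [[-0.04, 0.999, 0.0], [0.999, 0.04, 0.0], [0.0, 0.0, -1.0]]
force: [0.1, 0.7, 0.4]
opening: 0.158
```

Call:
{"op": "send_rows", "data": {
  "moves": [
    [0,0,-0.4,0,0,0,1],
    [0,0,-0.6,0,0,0,1],
    [0,0,-1,0,0,0,1],
    [0,0,-1,0,0,0,1],
    [0,0,-1,0,0,0,1],
    [0,0,-1,0,0,0,1],
    [0,0,-0.5,0,0,0,1],
    [0,0,0,0,0,0,1]
  ]
}}

```text
time_s: 70.15
position: [0.444, -0.2778, 0.2056]
tcp_rot: [[-0.04, 0.999, 0.002], [0.999, 0.04, -0.002], [-0.002, 0.002, -1.0]]
force: [-0.2, 0.0, -1.4]
opening: 0.159
```

```bash
python3 plan.py ".5622 -.0675 .2 8.8 1"
```

```text
at [ 0.44398283 -0.27782514  0.20561629] 10 rows ->  [ 0.5622 -0.0676  0.2001] 9.3
[[0.82,0.51,0.02,0,0,0.83,1],[0.89,0.38,0.02,0,0,0.83,1],[0.93,0.25,0.02,0,0,0.83,1],[0.96,0.11,0.02,0,0,0.83,1],[0.96,-0.03,0.02,0,0,0.83,1],[0.95,-0.16,0.02,0,0,0.83,1],[0.92,-0.3,0.03,0,0,0.83,1],[0.86,-0.43,0.02,0,0,0.83,1],[0.79,-0.55,0.03,0,0,0.83,1],[0.71,-0.66,0.02,0,0,0.83,1]]
```

Call:
{"op": "send_rows", "data": {
  "moves": [
    [0.82,0.51,0.02,0,0,0.83,1],
    [0.89,0.38,0.02,0,0,0.83,1],
    [0.93,0.25,0.02,0,0,0.83,1],
    [0.96,0.11,0.02,0,0,0.83,1],
    [0.96,-0.03,0.02,0,0,0.83,1],
    [0.95,-0.16,0.02,0,0,0.83,1],
    [0.92,-0.3,0.03,0,0,0.83,1],
    [0.86,-0.43,0.02,0,0,0.83,1],
    [0.79,-0.55,0.03,0,0,0.83,1],
    [0.71,-0.66,0.02,0,0,0.88,1],
    [0,0,0.8,0,0,0,1],
    [0,0,0.8,0,0,0,1]
  ]
}}

```text
time_s: 71.65
position: [0.5612, -0.0666, 0.1574]
tcp_rot: [[0.988, 0.154, -0.002], [0.154, -0.988, 0.001], [-0.002, -0.001, -1.0]]
force: [-0.5, 0.1, -1.6]
opening: 0.16
```

Call:
{"op": "send_rows", "data": {
  "moves": [
    [0,0,0,0,0,0,1],
    [0,0,0,0,0,0,1],
    [0,0,0,0,0,0,1]
  ]
}}

```text
time_s: 72.03
position: [0.5623, -0.0675, 0.1596]
tcp_rot: [[0.988, 0.153, 0.001], [0.153, -0.988, -0.0], [0.001, 0.001, -1.0]]
force: [0.4, 0.1, -0.4]
opening: 0.158
```

```bash
python3 plan.py ".5622 -.0675 .14 8.8 1";python3 - <<'E'
from h import *
c=cam('wrist');save(c,'w12')
E
```

```text
at [ 0.56234182 -0.06752501  0.15964538] 1 rows ->  [ 0.5621 -0.0676  0.1399] 8.8
[[-0.01,-0,0.79,0,0,-0,1]]
```

View pics/w12.png

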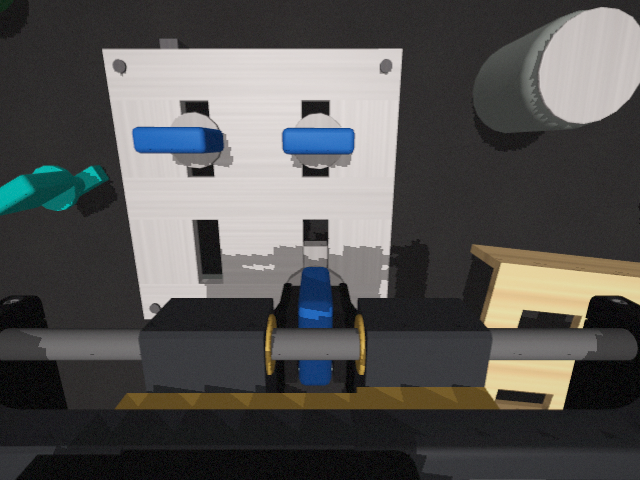

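Call:
{"op": "send_rows", "data": {
  "moves": [
    [0,0,0.8,0,0,0,1],
    [0,0,0.3,0,0,0,1],
    [0,0,0.3,0,0,0,1],
    [0,0,0.3,0,0,0,1],
    [0,0,0,0,0,0,1]
  ]
}}

```text
time_s: 72.7
position: [0.5615, -0.0672, 0.116]
tcp_rot: [[0.988, 0.153, -0.001], [0.153, -0.988, 0.0], [-0.001, -0.001, -1.0]]
force: [0.1, -0.3, -0.7]
opening: 0.16
```

Call:
{"op": "send_rows", "data": {
  "moves": [
    [0,0,0.3,0,0,0,1],
    [0,0,0.3,0,0,0,1],
    [0,0,0.3,0,0,0,1],
    [0,0,0.15,0,0,0,1],
    [0,0,0.1,0,0,0,1],
    [0,0,0.04,0,0,0,1],
    [0,0,0,0,0,0,1],
    [0,0,0,0,0,0,1]
  ]
}}

```text
time_s: 73.7
position: [0.5618, -0.0673, 0.087]
tcp_rot: [[0.988, 0.153, 0.0], [0.153, -0.988, -0.0], [0.0, 0.0, -1.0]]
force: [-0.4, 0.4, 2.2]
opening: 0.159
```

Call:
{"op": "send_rows", "data": {
  "moves": [
    [0,0,0,0,0,-1,1],
    [0,0,0,0,0,-1,1],
    [0,0,0,0,0,-1,1],
    [0,0,0,0,0,-1,1],
    [0,0,0,0,0,-1,1],
    [0,0,0,0,0,-1,1],
    [0,0,0,0,0,-1,1],
    [0,0,0,0,0,-1,1],
    [0,0,0,0,0,-1,1],
    [0,0,0,0,0,0,1],
    [0,0,0,0,0,0,1]
  ]
}}

```text
time_s: 75.08
position: [0.5624, -0.0674, 0.087]
tcp_rot: [[-0.15, 0.989, 0.001], [0.989, 0.15, -0.0], [-0.001, 0.001, -1.0]]
force: [-1.0, 0.5, 1.9]
opening: 0.154
```

Call:
{"op": "send_rows", "data": {
  "moves": [
    [0,0,0,0,0,0,0],
    [0,0,0,0,0,0,0],
    [0,0,0,0,0,0,0],
    [0,0,0,0,0,0,0],
    [0,0,0,0,0,0,0],
    [0,0,-0.5,0,0,0,0],
    [0,0,-1,0,0,0,0],
    [0,0,-1,0,0,0,1],
    [0,0,-1,0,0,0,1],
    [0,0,-1,0,0,0,1],
    [0,0,0,0,0,0,1],
    [0,0,0,0,0,0,1]
  ]
}}

```text
time_s: 76.58
position: [0.5613, -0.0671, 0.1989]
tcp_rot: [[-0.153, 0.988, -0.001], [0.988, 0.153, 0.0], [0.0, -0.001, -1.0]]
force: [0.6, -1.0, -0.2]
opening: 0.039
```

```bash
python3 tray.py t13; python3 plan.py ".4645 -.042 .12 98.8 1" ".4645 -.042 .072 98.8 1"; python3 - <<'E'
from m import *
c=cam('scene');save(c,'s13')
c=cam('wrist');save(c,'w13')
for m in blob(c,*COL['green']):
  P=cloud(c); print(m.sum(),np.nanmedian(P[m],0))
E
```

```text
top 4875 843 ((456.2164001464844, 326.2842102050781), (201.59597778320312, 172.09341430664062), 7.708508014678955) [0.455 0.326 0.006]
scene 5584 1248 ((458.93121337890625, 327.7735595703125), (204.66574096679688, 170.5456085205078), 7.487881660461426) [0.47  0.323 0.016]
at [ 0.56106013 -0.06703389  0.19805202] 8 rows ->  [ 0.4646 -0.042   0.0721] 98.8
[[0.26,-0.61,0.52,0,0,-0,1],[0.26,-0.61,0.52,0,0,-0,1],[0.26,-0.61,0.52,0,0,-0,1],[0.27,-0.61,0.52,0,0,-0,1],[0.26,-0.61,0.52,0,0,-0,1],[0.27,-0.61,0.52,0,0,-0,1],[-0,-0,0.96,0,0,-0,1],[-0,-0,0.96,0,0,-0,1]]
1134 [ 0.46570624 -0.04086544  0.06414525]
```

View pics/s13.png

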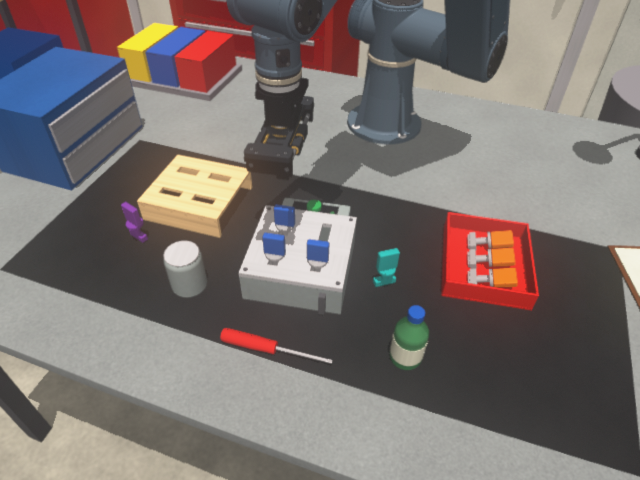

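View pics/w13.png

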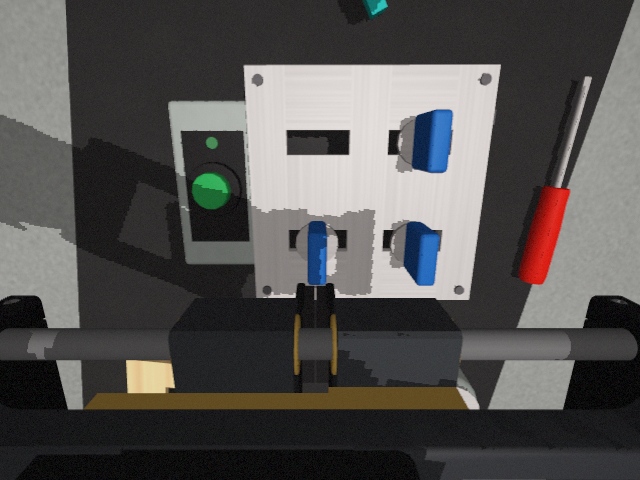

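```bash
python3 plan.py ".4650 -.0415 .16 8.8 1" ".4650 -.0415 .068 8.8 1"; python3 - <<'E'
from m import *
c=cam('wrist');P=cloud(c)
for m in blob(c,(100,130,60),(130,255,255),60):
    p=P[m]; k=p[p[:,2]>.115]
    if len(k)>20: print(k.mean(0).round(4),np.percentile(k[:,2],90), cv2.minAreaRect((k[:,:2]*1000).astype(np.float32)))
E
```

```text
at [ 0.56130121 -0.06711535  0.19821192] 13 rows ->  [ 0.465  -0.0415  0.068 ] 8.8
[[0.18,-0.41,0.17,0,0,1,1],[0.1,-0.43,0.17,0,0,1,1],[0.03,-0.44,0.17,0,0,1,1],[-0.05,-0.44,0.17,0,0,1,1],[-0.12,-0.42,0.17,0,0,1,1],[-0.2,-0.4,0.17,0,0,1,1],[-0.26,-0.36,0.17,0,0,1,1],[-0.32,-0.31,0.17,0,0,1,1],[-0.37,-0.24,0.17,0,0,1,1],[0,-0,0.92,0,0,-0,1],[0,-0,0.92,0,0,-0,1],[0,-0,0.92,0,0,-0,1]]
[[0,-0,0.92,0,0,-0,1]]
[0.6264 0.0239 0.125 ] 0.12701115591358028 ((627.8024291992188, 23.690532684326172), (14.099357604980469, 38.39664077758789), 7.647558212280273)
[ 0.561  -0.0666  0.1257] 0.12699603916119365 ((561.3673095703125, -68.11611938476562), (12.933263778686523, 39.469505310058594), 8.252864837646484)
[ 0.6377 -0.0551  0.1247] 0.1268793169990769 ((639.3121948242188, -56.291500091552734), (14.643818855285645, 38.64118576049805), 8.065869331359863)
```

Call:
{"op": "send_rows", "data": {
  "moves": [
    [0.18,-0.41,0.17,0,0,1,1],
    [0.1,-0.43,0.17,0,0,1,1],
    [0.03,-0.44,0.17,0,0,1,1],
    [-0.05,-0.44,0.17,0,0,1,1],
    [-0.12,-0.42,0.17,0,0,1,1],
    [-0.2,-0.4,0.17,0,0,1,1],
    [-0.26,-0.36,0.17,0,0,1,1],
    [-0.32,-0.31,0.17,0,0,1,1],
    [-0.37,-0.24,0.17,0,0,1,1],
    [0,0,0.92,0,0,0,1],
    [0,0,0.92,0,0,0,1],
    [0,0,0,0,0,0,1]
  ]
}}

```text
time_s: 78.38
position: [0.4643, -0.0413, 0.1136]
tcp_rot: [[0.988, 0.153, -0.004], [0.153, -0.988, 0.001], [-0.004, -0.002, -1.0]]
force: [0.5, 0.0, 0.9]
opening: 0.004
```

Call:
{"op": "send_rows", "data": {
  "moves": [
    [0,0,0.92,0,0,0,1],
    [0,0,0.7,0,0,0,1],
    [0,0,0,0,0,0,1],
    [0,0,0,0,0,0,1],
    [0,0,0,0,0,0,1]
  ]
}}

```text
time_s: 79.0
position: [0.4662, -0.0419, 0.0754]
tcp_rot: [[0.988, 0.153, 0.002], [0.153, -0.988, -0.001], [0.002, 0.001, -1.0]]
force: [0.8, -1.1, 0.1]
opening: 0.006
```

```bash
python3 plan.py ".4650 -.0415 .068 8.8 1"; python3 - <<'E'
from h import *
c=cam('scene');save(c,'s14')
a=cv2.imread('pics/s14.png')[130:330,180:400];cv2.imwrite('pics/s14c.png',cv2.resize(a,None,fx=3,fy=3))
E
```

```text
at [ 0.46616454 -0.04187509  0.0753714 ] 1 rows ->  [ 0.4651 -0.0415  0.0681] 8.8
[[-0.04,-0.02,0.29,0,0,-0,1]]
```

View pics/s14c.png

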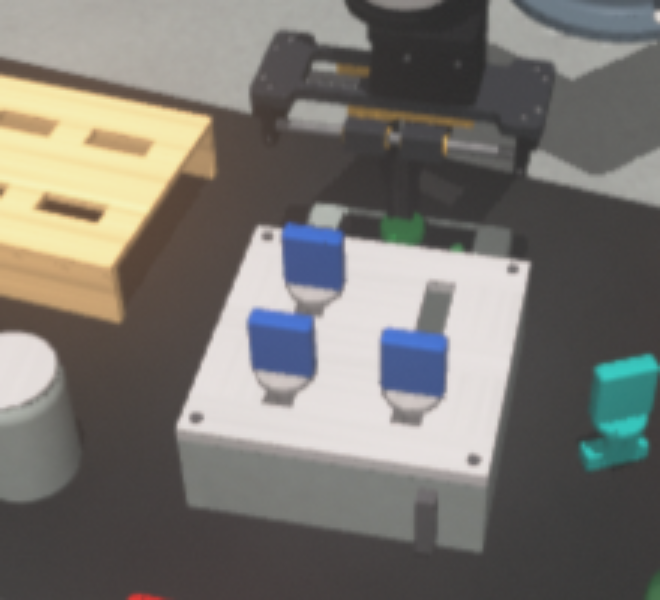

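Call:
{"op": "send_rows", "data": {
  "moves": [
    [-0.04,-0.02,0.3,0,0,0,1],
    [0,0,0.2,0,0,0,1],
    [0,0,0.15,0,0,0,1],
    [0,0,0.1,0,0,0,1],
    [0,0,0.04,0,0,0,1],
    [0,0,0,0,0,0,1],
    [0,0,0,0,0,0,1]
  ]
}}

```text
time_s: 79.92
position: [0.4643, -0.0412, 0.0561]
tcp_rot: [[0.988, 0.153, 0.0], [0.153, -0.988, -0.0], [0.0, 0.0, -1.0]]
force: [-2.7, 1.3, 17.8]
opening: 0.001
```

Call:
{"op": "send_rows", "data": {
  "moves": [
    [0,0,0.02,0,0,0,1],
    [0,0,0,0,0,0,1],
    [0,0,0,0,0,0,1]
  ]
}}

```text
time_s: 80.3
position: [0.4643, -0.0413, 0.056]
tcp_rot: [[0.988, 0.153, 0.001], [0.153, -0.988, -0.0], [0.001, 0.0, -1.0]]
force: [-4.0, 0.6, 21.7]
opening: 0.008
```

Call:
{"op": "send_rows", "data": {
  "moves": [
    [0,0,-0.4,0,0,0,1],
    [0,0,-0.6,0,0,0,1],
    [0,0,-1,0,0,0,1],
    [0,0,-1,0,0,0,1],
    [0,0,-1,0,0,0,1],
    [0,0,-1,0,0,0,1],
    [0,0,-1,0,0,0,1],
    [0,0,-1,0,0,0,1],
    [0,0,0,0,0,0,1],
    [0,0,0,0,0,0,1]
  ]
}}

```text
time_s: 81.55
position: [0.4638, -0.0411, 0.2284]
tcp_rot: [[0.988, 0.153, -0.002], [0.153, -0.988, 0.001], [-0.001, -0.001, -1.0]]
force: [-0.3, -0.2, -0.5]
opening: 0.006
```

```bash
python3 - <<'E'
from m import *
c=cam('scene');save(c,'s15');P=cloud(c)
for m in blob(c,*COL['green']): print(m.sum(),np.nanmedian(P[m],0).round(4))
for m in blob(c,(100,130,60),(130,255,255),60):
    p=P[m]; k=p[(p[:,2]>.115)&(p[:,0]>.5)&(p[:,1]>-.15)&(p[:,1]<.1)]
    if len(k)>20: print(np.percentile(k[:,2],95), cv2.minAreaRect((k[:,:2]*1000).astype(np.float32)))
c=cam('wrist');save(c,'w15')
c=cam('top')
for n in ['tin','spray','driver']: print(n,[atz(c,d['point'],0)[0].round(3) for d in models.landmark_of('top',n)[:1]])
E
python3 tray.py t15
```

```text
116 [ 0.4692 -0.0413  0.0637]
0.12760848076968473 ((564.60009765625, -67.27434539794922), (12.837531089782715, 37.256797790527344), 6.943750858306885)
0.1269809415022679 ((644.29443359375, -55.5930061340332), (11.958325386047363, 37.4682731628418), 9.900513648986816)
0.12697404392908646 ((632.3530883789062, 24.16565704345703), (13.560938835144043, 36.34882354736328), 10.567678451538086)
tin [array([ 0.699, -0.216,  0.   ])]
spray [array([0.723, 0.223, 0.   ])]
driver [array([0.785, 0.004, 0.   ])]
top 4880 849 ((456.7648620605469, 326.0706787109375), (200.82510375976562, 172.4816131591797), 8.320907592773438) [0.455 0.326 0.006]
scene 5585 1259 ((458.363037109375, 327.8935546875), (206.48451232910156, 171.46359252929688), 7.465308666229248) [0.471 0.323 0.016]
```

View pics/s15.png

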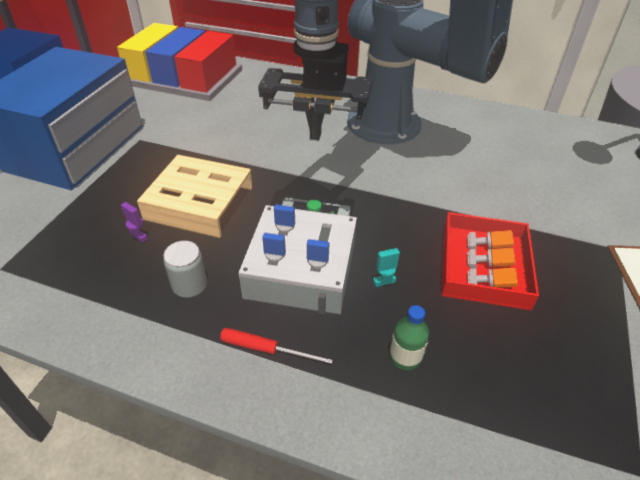

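The final picture shows three blue pins locked crosswise in the tester at px (284,217), (273,245) and (317,250). The three orange pins lie in the tray near (495,258), the button is up again, and the bystanders have not moved.

```bash
python3 -c "
from rig import bot; print(bot.hand_in())"
```

```text
the job is handed in; nothing more can be done
None
```

The job is done and handed in at about 82 s; no verdict was reported.

- **Orange pins:** I unlocked all three with a quarter turn, took them out and laid them in the red tray.
- **Blue pins:** I lowered all three from the rack lengthwise into stations 3, 2 and 1 until the collar sat on the plate, then locked each with a quarter turn. Station 0 stays empty, since only three blue pins were there.
- **Button:** I pressed it last. The tip stopped at 56 mm with about 20 N, which is its fully-down height, and I then retracted.

**Last checks:**
- Grip tops read about 127 mm against a nominal 125 mm. The camera read the same when the pins were first seated, and the light contact felt at each insertion says the collars are home.
- The pins are crosswise to within about 2° of the tester's axis.
- The button top reads 63.7 mm, so it is released.
- The can, bottle and screwdriver read within 4 mm of their first readings, which is about the measuring error. The tray had not moved.
- No check failed. The scene camera puts positions 3–4 mm farther out in x than the wrist camera does, so I went by the wrist camera.

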